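Put the drip coffee filter together on its mug

ROBOT

A 7-joint arm with a two-finger parallel gripper is mounted at the origin on a cart in front of the work surface, level with it; the furniture and walls round the work are solid. World frame = base frame: x ahead of the robot, y to its left, z up, the work surface at z = 0. Lengths are in m, angles in rad, forces in N, time in s.
With the tool pointing down it reaches from about 0.4 to 0.85 m from the base axis. Payload 4.5 kg.
Tool frame: the origin (TCP) lies between the finger pads; the fingertips stand r.tip_reach ahead of it and the grasp point (between the pads) lies 11 mm behind it (r.tip_reach is the distance from the TCP to the fingertips, in m); z points along the fingers, y is the line along which they close (so a half turn about z gives the same grasp; the last joint's range is limited). The gripper opens to 88 mm and grips with 3 to 60 N. Pads are 18 mm wide; open, the fingers measure 123 mm over their backs; the gripper's body (75 mm by 187 mm) begins 45 mm behind the grasp point.
Start: joints at [-1.078, 0.689, -0.195, 1.565, 0.157, 0.902, -0.215], TCP at [0.277, 0.56, 0.208] pointing down, gripper open.
Joint ranges: [-3.01, 3.01], [-0.46, 2.08], [-1.47, 1.51], [0.13, 2.56], [-1, 4.14], [0.04, 2.09], [-2.66, 2.66]. Speed limits (rad/s): [2.57, 2.57, 3.14, 3.14, 3.14, 3.14, 3.14].

INTERFACE

Orientations are given as a unit quaternion [x, y, z, w].
In Python, from plant import r, vision, workorder gives the robot as it stands.
- The arm moves only by the tool drive_tool, never from a script. Its argument "targets" is a list of rows, each an object of numbers: "tx", "ty", "tz": the shift along the world's x, y, z in units of 0.03 m (1.0 is 0.03 m); "wx", "wy", "wz": the turn, a rotation vector about the world's x, y, z in units of 60 degrees (1.0 is 60 degrees); "claw": the opening, from -1 (shut) to 1 (fully open). A call has exactly 8 rows; each row shifts and turns the commanded pose from where the row before left it; what a row does not reach is not made up. A row lasts 1/10 s, in which the tool goes at most 50 mm and 8.59 degrees, less where a joint would pass 70% of its speed; a pose out of reach is approached as far as the arm can. A call with a number of a shift or a turn outside -1 to 1 is refused whole. A call with a gripper value outside its range is refused whole. The fingers move at their own pace and stop on an object; "force" is the grip in N (left out, the last holds). Time passes only in rows, so rows that do not move let the fingers close, or fill a call up. It gives the time, the measured TCP pose, the force, the opening and the grip force at its end, in the units of the state.
- r.get_state(): the state, without advancing time (a new reading comes with each control period).
- vision.snapshot(name): name is "scene" or "side" or "wrist"; returns a dict with "image" (400x640x3 uint8, blue, green, red), "range_z" (400x640 float32, m along the optical axis (not along the pixel's ray), 0 where there is no reading), "K" (3x3 intrinsics, pixels), "dist" ([k1, k2, p1, p2, k3] as OpenCV has them; the pictures are not rectified), "cam_to_world" (4x4, takes a point from camera to world coordinates). Camera axes: x right, y up, looking along -z (the intrinsics and any distortion apply to the point x, -y, -z); pixel columns grow to the right and rows downward; lengths in m; the calibration is good to about 2 mm. A picture is of the moment at which its call begins.
- workorder.finish_job(): hands the job in; it is judged then, once.
The state is a dict: "clock": time; "q": joint angles; "qd": joint speeds; "joint_torque": joint torques, N m; "tool_pos": TCP position; "eef_rot": TCP orientation; "contact_force": force on the tool from outside, world axes, zero at the start; "moment": the same for the moment, N m; "opening": opening from 0.0 (shut) to 1.0 (fully open); "finger_force": force on a finger pad.
Only numpy, scipy, OpenCV 4.12 (cv2) and the standard library are available. Lean on these libraries where they do the work, as an engineer would, in place of code of your own. Each camera call takes 0.05 s, during which the arm holds its last target. There are 200 camera calls.

TASK

The washed parts of the steel drip coffee filter are spread over the cabinet top: put it together on the plain brick-red mug, ready for brewing. Set the drip plate on the mug with its collar up, stand the chamber over the collar, lower the press down into the chamber until it lies on the chamber's floor, and close it with the lid, in that order, each part let go before the next is fetched, fully seated and upright. Lower the parts into place rather than dropping them, do not push the mug away from where it stands, and leave the other two mugs and the coffee jar alone.

Things in the scene. Friction and masses are not known exactly. Their poses are not given: they have to be found in the camera images.
- plate_center (a point): Steel drip plate: flat disc 96 mm across, 3 mm thick; on top a round collar, 50 mm outer diameter, 12 mm high (grip it across its outside, just above the disc); below, a locating ring 54 mm across, 6 mm deep, that goes into the mug's mouth till the disc lies on the rim. Point: centre, on the axis, 10.5 mm above the underside, 10.5 mm below the collar's top; z up. Yaw is free.
- chamber_center (a point): Steel brewing chamber: open can, 62 mm outer, 57 mm inner diameter, 60 mm high, loop handle on its +y side to 50 mm from the axis (grip the body at right angles to it, along x). Floor 17 mm up; under it an open skirt, 14 mm deep, goes over the plate's collar to stand on the disc. Point: on the axis, 30 mm above the lower edge; z up. Seated: 28.5 mm above the plate's point.
- press_center (a point): Steel press: perforated disc 49 mm across, 4 mm thick, thin stem and on top a round knob 16 mm across, from 44 to 57 mm above the underside (grip it there). Point: centre, on the axis 28.5 mm above the underside; z up. On the chamber's floor its knob stands 14 mm above the chamber's rim and its point 15.5 mm above the chamber's. Yaw is free.
- lid_center (a point): Lid: domed steel cap 74 mm across, 45 mm high, on top a round black knob 16 mm across, from 33 to 45 mm above the lower edge (grip it there). The skirt, 69 mm inner diameter, 9 mm deep, goes over the chamber's rim till the inner shoulder lies on it. Point: centre, on the axis 22.5 mm above the lower edge; z up. Seated: 43.5 mm above the chamber's point. Yaw is free.
- mug_mouth (a point): Plain brick-red mug with straight sides, loose, upright, 82 mm across, 90 mm high, the handle reaching 75 mm from its axis towards -y of this point. Point: centre of the mouth, level with the rim, 90 mm above the table; z up. The seated plate's point is 4.5 mm above this one.
- striped_center (a point): Bystander: striped mug, 93 mm across the body and 127 mm long with its handle (towards -y), 96 mm high, loose. The point is the middle of its bounding box. Leave it alone.
- dotted_center (a point): Bystander: dotted mug, 88 mm across the body and 124 mm long with its handle (towards -y), 94 mm high, loose, at the left edge. The point is the middle of its bounding box. Leave it alone.
- coffee_jar_center (a point): Bystander: closed jar of ground coffee with a dark lid, 59 mm across, 95 mm high, loose, at the left edge. The point is its centre. Leave it alone.
Mind the look-alikes: they are no part of the job. Leave any green look-alike of the part that bears chamber_center alone.

How it is judged:
By the outcome, as a careful person would: the job done as asked, in the order asked, and still so for the second after the job is handed in, with the robot touching nothing.
It also fails if it takes over 118 s, if anything falls off the work surface, if the arm or the gripper's body presses on something with over 40 N, if the wrist force passes 120 N, or if a joint passes its speed limit or range.

## Working session

There is one attempt and no reset: what is moved stays moved. The work goes in short steps, Python scripts to look and compute and a tool call to move; the robot and the scene stay as the last step left them, time stands still between calls to the robot, and variables do not carry over. Pictures are saved under pics/ and viewed, at most 14 in all, crops included, and the job is handed in when it is done.

Besides the shell and the picture viewer there is one more tool, called after "Emit:" by a JSON object that holds its "op" and its "data". drive_tool: Moves the arm, as the interface text tells. Its arguments: {"type":"object","properties":{"targets":{"type":"array","items":{"type":"object","properties":{"tx":{"type":"number"},"ty":{"type":"number"},"tz":{"type":"number"},"wx":{"type":"number"},"wy":{"type":"number"},"wz":{"type":"number"},"claw":{"type":"number"}}}},"force":{"type":"number"}},"required":["targets"]}

```bash
ls; mkdir -p pics; cat > h.py <<'E'
import numpy as np, cv2
from plant import r, vision, workorder
def snap(n):
    s=vision.snapshot(n); np.savez(f'{n}.npz',**s); return s
def load(n): return dict(np.load(f'{n}.npz'))
def cloud(s):
    h,w=s['range_z'].shape
    u,v=np.meshgrid(np.arange(w),np.arange(h))
    p=cv2.undistortPoints(np.stack([u,v],-1).reshape(-1,1,2).astype(float),s['K'],s['dist']).reshape(h,w,2)
    z=s['range_z']; c=np.stack([p[...,0]*z,-p[...,1]*z,-z],-1)
    W=c@s['cam_to_world'][:3,:3].T+s['cam_to_world'][:3,3]
    W[z==0]=np.nan
    return W
E
python3 - <<'E'
from h import *
a=snap('scene');b=snap('side');c=snap('wrist')
for n,s in zip('abc',(a,b,c)):
    cv2.imwrite(f'pics/{n}.png',s['image']); print(s['cam_to_world'].round(3).tolist())
st=r.get_state();print(st,r.tip_reach)
E
```

```text
pics
[[0.694, 0.397, -0.601, -0.284], [-0.72, 0.369, -0.587, -0.763], [-0.011, 0.841, 0.541, 0.841], [0.0, 0.0, 0.0, 1.0]]
[[0.984, 0.117, -0.134, 0.412], [-0.177, 0.573, -0.8, -0.736], [-0.017, 0.811, 0.585, 0.686], [0.0, 0.0, 0.0, 1.0]]
[[0.443, -0.854, -0.273, 0.206], [0.896, 0.422, 0.137, 0.596], [-0.002, -0.305, 0.952, 0.383], [0.0, 0.0, 0.0, 1.0]]
{'clock': 0.15, 'q': array([-1.07817661,  0.68981488, -0.19453674,  1.56606693,  0.15729304,
        0.9024738 , -0.21509824]), 'qd': array([ 0.00134519, -0.00341062, -0.00097605, -0.00266445,  0.00025864,
        0.00131419,  0.00141851]), 'joint_torque': array([-7.28808718e-04, -5.27863777e+01, -1.26852427e+00, -1.53586560e+01,
       -5.25542221e-02,  3.88357716e-03,  9.37812729e-05]), 'tool_pos': array([0.27660998, 0.5598973 , 0.20729   ]), 'eef_rot': array([ 2.27371028e-01,  9.73807960e-01, -6.77231542e-04, -1.15819977e-04]), 'contact_force': array([ 0.11919672, -0.05461353, -0.03066765]), 'moment': array([ 0.01990627, -0.04210338, -0.00403124]), 'finger_force': 0.0, 'opening': 0.9993881359778273} 0.008
```

View pics/a.png

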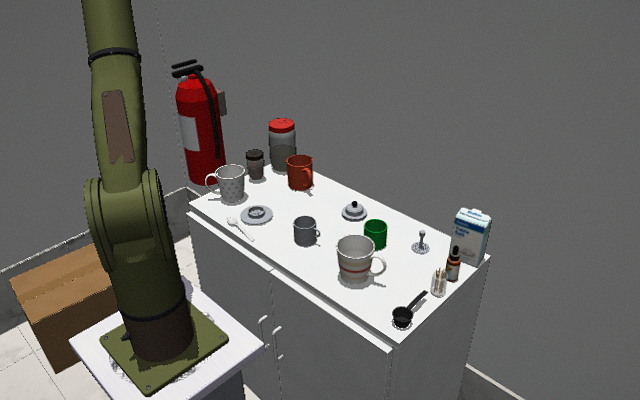

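View pics/b.png

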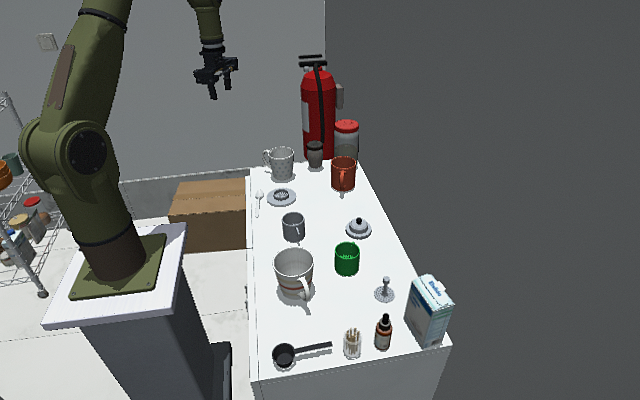

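Candidates: the steel chamber is at scene (305,231), side (293,227); its green look-alike at (375,234) is excluded. The plain brick-red mug is at scene (300,172), against the dotted mug (231,183), the striped mug (356,258) and the red-topped jar behind. The plate is at (257,214), the lid at (354,210) and the press at (421,242).

```bash
cat > m.py <<'E'
from h import *
from scipy.optimize import least_squares
def circ(P,R=None):
    c0=np.r_[(P.max(0)+P.min(0))/2]
    f=(lambda p:np.hypot(*(P-p[:2]).T)-R) if R else (lambda p:np.hypot(*(P-p[:2]).T)-p[2])
    s=least_squares(f,c0 if R else np.r_[c0,.03],loss='soft_l1',f_scale=.001)
    return s.x.round(4),float(np.sqrt(np.median(s.fun**2)).round(4))
S={n:load(n) for n in('scene','side')}
C={n:cloud(S[n]) for n in S}
def reg(n,u0,u1,v0,v1,zl,zh):
    P=C[n][v0:v1,u0:u1].reshape(-1,3); return P[(P[:,2]>zl)&(P[:,2]<zh)]
B={'mug':((284,320,150,195),(328,360,150,195),.08,.095,.041),
'plate':((238,275,203,227),(264,300,185,209),.004,.014,None),
'chamber':((288,322,214,248),(278,307,208,243),.054,.066,.031),
'press':((408,432,228,256),(372,398,274,304),.040,.06,.008),
'pressdisc':((408,432,228,256),(372,398,274,304),.002,.008,.0245),
'lidknob':((340,369,198,223),(343,374,214,239),.033,.048,.008),
'lid':((340,369,198,223),(343,374,214,239),.005,.02,.037),
'green':((362,390,218,250),(332,362,240,277),.03,.08,.031),
'striped':((335,388,234,285),(272,318,245,303),.085,.11,.046),
'dotted':((204,247,162,204),(262,296,145,183),.085,.11,.044),
'jar':((245,266,148,181),(305,324,140,172),.085,.11,.03)}
if __name__=='__main__':
  for k,(a,b,zl,zh,R) in B.items():
    for n,w in(('scene',a),('side',b)):
        P=reg(n,*w,zl,zh)
        if len(P)<4: print(k,n,len(P));continue
        print(k,n,len(P),P.min(0).round(3),P.max(0).round(3),circ(P[:,:2],R))
  im=[]
  for n,w in(('scene',(195,275,150,230)),('scene',(285,345,195,255))):
    pass
  s=S['side']['image'][140:310,240:440]; cv2.imwrite('pics/d.png',cv2.resize(s,None,fx=3.4,fy=3.4,interpolation=cv2.INTER_CUBIC))
E
python3 m.py
```

```text
mug scene 202 [0.609 0.184 0.08 ] [0.7   0.336 0.093] (array([0.6531, 0.2474]), 0.0023)
mug side 250 [0.613 0.186 0.08 ] [0.721 0.354 0.094] (array([0.6533, 0.2519]), 0.0025)
plate scene 419 [0.367 0.154 0.004] [0.493 0.265 0.014] (array([0.4389, 0.2119, 0.0351]), 0.0084)
plate side 374 [0.388 0.151 0.004] [0.508 0.301 0.014] (array([0.443 , 0.2198, 0.0396]), 0.0074)
chamber scene 115 [ 0.431 -0.01   0.054] [0.496 0.064 0.063] (array([0.4628, 0.0316]), 0.002)
chamber side 135 [ 0.433 -0.009  0.054] [0.493 0.068 0.066] (array([0.4629, 0.0351]), 0.0015)
press scene 41 [ 0.631 -0.225  0.041] [ 0.651 -0.21   0.06 ] (array([ 0.6454, -0.2167]), 0.0015)
press side 53 [ 0.638 -0.224  0.043] [ 0.652 -0.208  0.06 ] (array([ 0.6467, -0.2151]), 0.0008)
pressdisc scene 179 [ 0.604 -0.256  0.002] [ 0.738 -0.153  0.008] (array([ 0.6564, -0.2072]), 0.0084)
pressdisc side 354 [ 0.61  -0.247  0.002] [ 0.691 -0.152  0.007] (array([ 0.6495, -0.2054]), 0.008)
lidknob scene 29 [0.636 0.005 0.033] [0.652 0.02  0.048] (array([0.6467, 0.0152]), 0.0012)
lidknob side 35 [ 0.632 -0.004  0.033] [0.658 0.022 0.04
[... 265 characters left out ...]
-0.079  0.079] (array([ 0.576, -0.115]), 0.0018)
green side 476 [ 0.548 -0.145  0.03 ] [ 0.609 -0.076  0.064] (array([ 0.5789, -0.1134]), 0.0014)
striped scene 366 [ 0.394 -0.23   0.085] [ 0.488 -0.115  0.099] (array([ 0.4415, -0.1616]), 0.0019)
striped side 453 [ 0.398 -0.229  0.085] [ 0.489 -0.112  0.1  ] (array([ 0.4438, -0.1601]), 0.0017)
dotted scene 203 [0.404 0.302 0.085] [0.505 0.394 0.098] (array([0.4587, 0.3491]), 0.0023)
dotted side 188 [0.403 0.308 0.085] [0.504 0.398 0.098] (array([0.4591, 0.3522]), 0.0023)
jar scene 171 [0.55  0.347 0.085] [0.61  0.414 0.099] (array([0.5828, 0.3849]), 0.0057)
jar side 148 [0.553 0.354 0.086] [0.608 0.413 0.101] (array([0.5821, 0.3879]), 0.0049)
```

View pics/d.png

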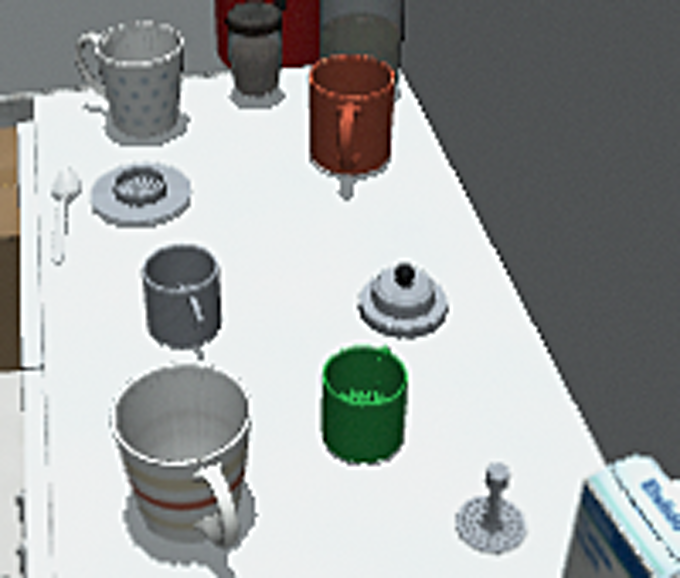

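The crop confirms the choice: grey steel chamber at crop (182,297), handle towards -y and slightly +x. The green one at (365,405) is the look-alike, the plain red mug is at (350,115), the plate at (140,193), the lid at (404,298) and the press at (495,505). Next I move over the plate, turning the fingers to close along x.

Emit:
{"op": "drive_tool", "data": {"targets": [{"tx": 0.45,"ty": -0.94,"wz": -0.133,"claw": 1},{"tx": 0.45,"ty": -0.94,"wz": -0.133,"claw": 1},{"tx": 0.45,"ty": -0.94,"wz": -0.133,"claw": 1},{"tx": 0.45,"ty": -0.94,"wz": -0.133,"claw": 1},{"tx": 0.45,"ty": -0.94,"wz": -0.133,"claw": 1},{"tx": 0.45,"ty": -0.94,"wz": -0.133,"claw": 1},{"tx": 0.45,"ty": -0.94,"wz": -0.133,"claw": 1},{"tx": 0.45,"ty": -0.94,"wz": -0.133,"claw": 1}], "force": 25}}

```text
validation failed for argument at $.ta...
```

Emit:
{"op": "drive_tool", "data": {"targets": [{"tx": 0.45,"ty": -0.94,"claw": 1},{"tx": 0.45,"ty": -0.94,"claw": 1},{"tx": 0.45,"ty": -0.94,"claw": 1},{"tx": 0.45,"ty": -0.94,"claw": 1},{"claw": 1},{"claw": 1},{"claw": 1},{"claw": 1}]}}

```text
validation failed for argument at $.ta...
```

```bash
cat >> h.py <<'E'
def rep():
    st=r.get_state(); from scipy.spatial.transform import Rotation as R
    M=R.from_quat(st['eef_rot']).as_matrix()
    print('t',round(st['clock'],2),'tcp',st['tool_pos'].round(4),'yaw_y',round(float(np.degrees(np.arctan2(M[1,1],M[0,1]))),2),'z',M[:,2].round(4),'F',st['contact_force'].round(1),'op',round(st['opening']*.088,4),'ff',round(st['finger_force'],1),'q',st['q'].round(2))
E
cat > w.py <<'E'
import sys
from h import *
rep(); s=snap('wrist'); cv2.imwrite('pics/'+sys.argv[1],s['image'])
E
python3 w.py w1.png
```

```text
t 0.15 tcp [0.2766 0.5599 0.2073] yaw_y 63.72 z [-5.0e-04 -1.3e-03 -1.0e+00] F [ 0.1 -0.1 -0. ] op 0.0879 ff 0.0 q [-1.08  0.69 -0.19  1.57  0.16  0.9  -0.22]
```

View pics/w1.png

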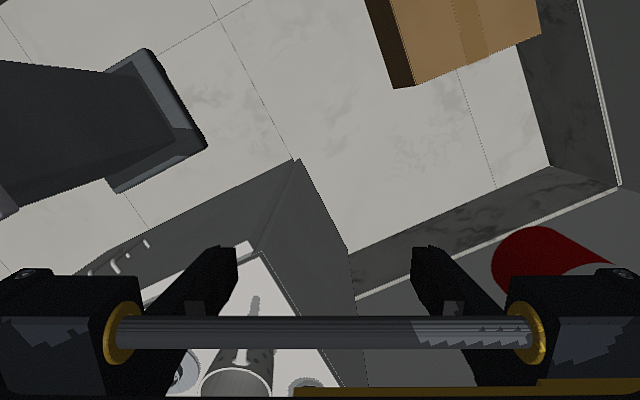

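The wrist view shows the gripper still off the table, because the moves were refused. I'll probably need every key in each row.

Emit:
{"op": "drive_tool", "data": {"targets": [{"tx": 0.45,"ty": -0.94,"tz": 0,"wx": 0,"wy": 0,"wz": -0.133,"claw": 1},{"tx": 0.45,"ty": -0.94,"tz": 0,"wx": 0,"wy": 0,"wz": -0.133,"claw": 1},{"tx": 0.45,"ty": -0.94,"tz": 0,"wx": 0,"wy": 0,"wz": -0.133,"claw": 1},{"tx": 0.45,"ty": -0.94,"tz": 0,"wx": 0,"wy": 0,"wz": -0.133,"claw": 1},{"tx": 0.45,"ty": -0.94,"tz": 0,"wx": 0,"wy": 0,"wz": -0.133,"claw": 1},{"tx": 0.45,"ty": -0.94,"tz": 0,"wx": 0,"wy": 0,"wz": -0.133,"claw": 1},{"tx": 0.45,"ty": -0.94,"tz": 0,"wx": 0,"wy": 0,"wz": -0.133,"claw": 1},{"tx": 0.45,"ty": -0.94,"tz": 0,"wx": 0,"wy": 0,"wz": -0.133,"claw": 1}], "force": 25}}

```text
clock: 1.0
tool_pos: [0.3851, 0.3337, 0.208]
eef_rot: [0.71, 0.704, 0.0, -0.0]
contact_force: [0.9, -0.2, -0.8]
opening: 1.002
finger_force: 0.0
```

Emit:
{"op": "drive_tool", "data": {"targets": [{"tx": 0.45,"ty": -0.94,"tz": 0,"wx": 0,"wy": 0,"wz": 0,"claw": 1},{"tx": 0.45,"ty": -0.94,"tz": 0,"wx": 0,"wy": 0,"wz": 0,"claw": 1},{"tx": 0.45,"ty": -0.94,"tz": 0,"wx": 0,"wy": 0,"wz": 0,"claw": 1},{"tx": 0.45,"ty": -0.94,"tz": 0,"wx": 0,"wy": 0,"wz": 0,"claw": 1},{"tx": 0,"ty": 0,"tz": 0,"wx": 0,"wy": 0,"wz": 0,"claw": 1},{"tx": 0,"ty": 0,"tz": 0,"wx": 0,"wy": 0,"wz": 0,"claw": 1},{"tx": 0,"ty": 0,"tz": 0,"wx": 0,"wy": 0,"wz": 0,"claw": 1},{"tx": 0,"ty": 0,"tz": 0,"wx": 0,"wy": 0,"wz": 0,"claw": 1}]}}

```text
clock: 1.8
tool_pos: [0.4382, 0.2234, 0.2079]
eef_rot: [0.707, 0.707, 0.0, -0.0]
contact_force: [-0.2, -0.1, 0.1]
opening: 1.001
finger_force: 0.0
```

```bash
python3 w.py w2.png
```

```text
t 1.8 tcp [0.4382 0.2234 0.2079] yaw_y 0.02 z [-3.e-04  6.e-04 -1.e+00] F [-0.2 -0.1  0.1] op 0.088 ff 0.0 q [-0.62  0.52  0.08  1.97 -0.06  0.66 -0.5 ]
```

View pics/w2.png

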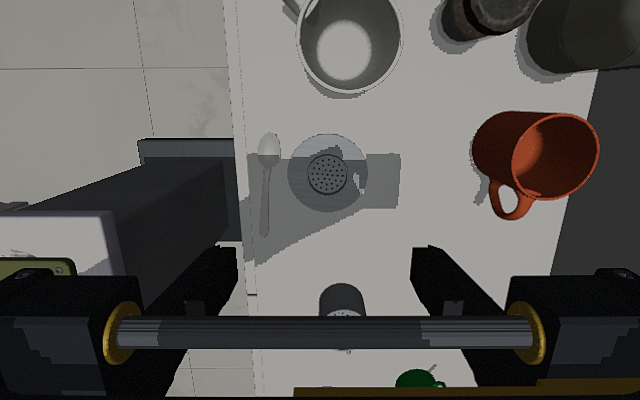

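The wrist view shows the plate's collar at (327,174), the red mug's mouth at (555,155) with its handle at (510,200) and the dotted mug at top (350,45). I'll compute the plate and mug from this view.

```bash
cat > p.py <<'E'
from h import *
from m import circ
s=load('wrist'); W=cloud(s); print(s['cam_to_world'].round(3).tolist())
def px(u,v,z):
    p=cv2.undistortPoints(np.array([[[u,v]]],float),s['K'],s['dist'])[0,0]
    d=s['cam_to_world'][:3,:3]@np.array([p[0],-p[1],-1]);o=s['cam_to_world'][:3,3]
    return (o+d*(z-o[2])/d[2]).round(4)
def sel(u0,u1,v0,v1,zl,zh):
    P=W[v0:v1,u0:u1].reshape(-1,3); return P[(P[:,2]>zl)&(P[:,2]<zh)]
def sil(c,R,u0,u1,v0,v1,zl,zh,f=None):
    P=sel(u0,u1,v0,v1,zl,zh); print(c,len(P),P.min(0).round(4),P.max(0).round(4),P.mean(0).round(4),circ(P[:,:2],R))
E
python3 - <<'E'
from p import *
print('plate px',px(327,174,.015), px(286,173,.009),px(369,173,.009),px(327,133,.009),px(327,212,.009))
P=sel(280,375,128,220,-.01,.03);print(np.percentile(P[:,2],[1,10,30,50,70,90,99]).round(4))
sil('disc',.048,280,375,128,220,.0055,.0125)
sil('collar',.025,300,355,150,200,.016,.026)
sil('mugrim',.041,465,610,100,225,.085,.1)
E
```

```text
[[1.0, -0.0, 0.0, 0.439], [-0.0, 0.952, 0.305, 0.303], [-0.0, -0.305, 0.952, 0.384], [0.0, 0.0, 0.0, 1.0]]
plate px [0.4425 0.22   0.015 ] [0.3939 0.2199 0.009 ] [0.4924 0.2199 0.009 ] [0.4424 0.2666 0.009 ] [0.4427 0.1708 0.009 ]
[-0.0021 -0.0012 -0.0002  0.0075  0.0084  0.0094  0.0207]
disc 4535 [0.3947 0.1714 0.0056] [0.4894 0.2655 0.0124] [0.4424 0.2201 0.0084] (array([0.4424, 0.2064]), 0.0125)
collar 325 [0.4182 0.1935 0.0161] [0.4668 0.2429 0.0223] [0.4426 0.2185 0.0199] (array([0.4425, 0.2184]), 0.0016)
mugrim 1279 [0.611 0.211 0.085] [0.6938 0.2923 0.0913] [0.6538 0.2533 0.0882] (array([0.6516, 0.2518]), 0.0016)
```

Emit:
{"op": "drive_tool", "data": {"targets": [{"tx": 0.14,"ty": -0.16,"tz": -1,"wx": 0,"wy": 0,"wz": 0,"claw": 1},{"tx": 0,"ty": 0,"tz": -1,"wx": 0,"wy": 0,"wz": 0,"claw": 1},{"tx": 0,"ty": 0,"tz": -1,"wx": 0,"wy": 0,"wz": 0,"claw": 1},{"tx": 0,"ty": 0,"tz": -1,"wx": 0,"wy": 0,"wz": 0,"claw": 1},{"tx": 0,"ty": 0,"tz": -1,"wx": 0,"wy": 0,"wz": 0,"claw": 1},{"tx": 0,"ty": 0,"tz": -0.5,"wx": 0,"wy": 0,"wz": 0,"claw": 1},{"tx": 0,"ty": 0,"tz": -0.4,"wx": 0,"wy": 0,"wz": 0,"claw": 1},{"tx": 0,"ty": 0,"tz": 0,"wx": 0,"wy": 0,"wz": 0,"claw": 1}]}}

```text
clock: 2.65
tool_pos: [0.4422, 0.2175, 0.0298]
eef_rot: [0.708, 0.707, -0.001, -0.0]
contact_force: [-0.6, 1.4, 0.1]
opening: 1.0
finger_force: 0.0
```

Emit:
{"op": "drive_tool", "data": {"targets": [{"tx": 0,"ty": 0,"tz": -0.2,"wx": 0,"wy": 0,"wz": 0,"claw": 1},{"tx": 0,"ty": 0,"tz": -0.16,"wx": 0,"wy": 0,"wz": 0,"claw": 1},{"tx": 0,"ty": 0,"tz": 0,"wx": 0,"wy": 0,"wz": 0,"claw": 1},{"tx": 0,"ty": 0,"tz": 0,"wx": 0,"wy": 0,"wz": 0,"claw": 0},{"tx": 0,"ty": 0,"tz": 0,"wx": 0,"wy": 0,"wz": 0,"claw": -1},{"tx": 0,"ty": 0,"tz": 0,"wx": 0,"wy": 0,"wz": 0,"claw": -1},{"tx": 0,"ty": 0,"tz": 0,"wx": 0,"wy": 0,"wz": 0,"claw": -1},{"tx": 0,"ty": 0,"tz": 0,"wx": 0,"wy": 0,"wz": 0,"claw": -1}]}}

```text
clock: 3.45
tool_pos: [0.443, 0.2172, 0.0202]
eef_rot: [0.708, 0.706, 0.0, 0.0]
contact_force: [-0.8, -0.0, -0.3]
opening: 0.572
finger_force: 0.0
```

```bash
python3 -c "
from h import *
rep()"
```

```text
t 3.45 tcp [0.443  0.2172 0.0202] yaw_y -0.13 z [ 2.e-04  1.e-04 -1.e+00] F [-0.8 -0.  -0.3] op 0.0503 ff 0.0 q [-0.56  0.86  0.02  2.09 -0.09  0.19 -0.46]
```

Emit:
{"op": "drive_tool", "data": {"targets": [{"tx": 0,"ty": 0,"tz": 0,"wx": 0,"wy": 0,"wz": 0,"claw": -1},{"tx": 0,"ty": 0,"tz": 0,"wx": 0,"wy": 0,"wz": 0,"claw": -1},{"tx": 0,"ty": 0,"tz": 0,"wx": 0,"wy": 0,"wz": 0,"claw": -1},{"tx": 0,"ty": 0,"tz": 0.3,"wx": 0,"wy": 0,"wz": 0,"claw": -1},{"tx": 0,"ty": 0,"tz": 0.7,"wx": 0,"wy": 0,"wz": 0,"claw": -1},{"tx": 0,"ty": 0,"tz": 1,"wx": 0,"wy": 0,"wz": 0,"claw": -1},{"tx": 0,"ty": 0,"tz": 1,"wx": 0,"wy": 0,"wz": 0,"claw": -1},{"tx": 0,"ty": 0,"tz": 1,"wx": 0,"wy": 0,"wz": 0,"claw": -1}]}}

```text
clock: 4.25
tool_pos: [0.4427, 0.217, 0.1419]
eef_rot: [0.708, 0.706, 0.0, 0.0]
contact_force: [0.2, 0.7, 0.7]
opening: 0.005
finger_force: 0.0
```

```bash
python3 -c "
from h import *
rep()"
```

```text
t 4.25 tcp [0.4427 0.217  0.1419] yaw_y -0.13 z [ 0.  0. -1.] F [0.2 0.7 0.7] op 0.0004 ff 0.0 q [-0.59  0.63  0.06  2.03 -0.08  0.48 -0.47]
```

The fingers closed on nothing, so I'll look again.

```bash
python3 - <<'E'
from p import *
E
python3 w.py w3.png
```

```text
[[1.0, -0.0, 0.0, 0.439], [-0.0, 0.952, 0.305, 0.303], [-0.0, -0.305, 0.952, 0.384], [0.0, 0.0, 0.0, 1.0]]
t 4.25 tcp [0.4427 0.217  0.1419] yaw_y -0.13 z [ 0.  0. -1.] F [0.2 0.7 0.7] op 0.0004 ff 0.0 q [-0.59  0.63  0.06  2.03 -0.08  0.48 -0.47]
```

View pics/w3.png

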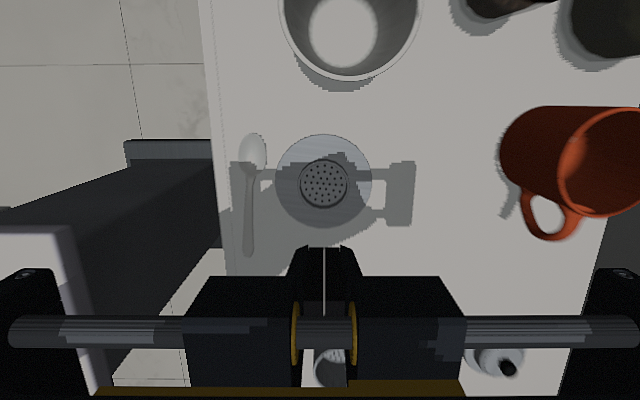

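The plate still lies at (323,184), with the closed fingers at (322,255) in front of it in the view. I'll check the plate's position and the tip height.

```bash
python3 - <<'E'
from p import *
sil('collar',.025,293,353,150,215,.016,.026)
sil('disc',.048,270,378,128,235,.0055,.0125)
print(px(276,184,.009),px(372,184,.009),px(323,134,.009),px(323,228,.009))
P=sel(295,350,240,300,.1,.25)
i=np.argsort(P[:,2])[:300];print('tips',P[i].min(0),P[i].max(0), P[i].mean(0))
E
```

```text
[[1.0, 0.003, 0.001, 0.443], [-0.003, 0.952, 0.305, 0.297], [-0.0, -0.305, 0.952, 0.318], [0.0, 0.0, 0.0, 1.0]]
collar 475 [0.4177 0.1931 0.016 ] [0.4666 0.2429 0.0229] [0.4425 0.218  0.0198] (array([0.4425, 0.2186]), 0.0016)
disc 6511 [0.3946 0.1703 0.0058] [0.4903 0.2656 0.0125] [0.4425 0.2205 0.0084] (array([0.4426, 0.2061]), 0.0123)
[0.3961 0.2171 0.009 ] [0.4911 0.2168 0.009 ] [0.4428 0.2656 0.009 ] [0.4424 0.1701 0.009 ]
tips [0.42955614 0.22586372 0.17081121] [0.45564412 0.22883717 0.17849178] [0.44286265 0.22714637 0.17534138]
```

```bash
python3 - <<'E'
from p import *
for u in(312,318,335): print(u,[(v,*W[v,u,1:].round(3)) for v in range(240,300,4)])
print(s['K'][0,0])
E
```

```text
[[1.0, 0.003, 0.001, 0.443], [-0.003, 0.952, 0.305, 0.297], [-0.0, -0.305, 0.952, 0.318], [0.0, 0.0, 0.0, 1.0]]
312 [(240, np.float64(0.152), np.float64(-0.001)), (244, np.float64(0.148), np.float64(0.001)), (248, np.float64(0.227), np.float64(0.173)), (252, np.float64(0.227), np.float64(0.178)), (256, np.float64(0.227), np.float64(0.181)), (260, np.float64(0.227), np.float64(0.186)), (264, np.float64(0.226), np.float64(0.189)), (268, np.float64(0.227), np.float64(0.193)), (272, np.float64(0.227), np.float64(0.196)), (276, np.float64(0.226), np.float64(0.199)), (280, np.float64(0.227), np.float64(0.203)), (284, np.float64(0.227), np.float64(0.206)), (288, np.float64(0.227), np.float64(0.208)), (292, np.float64(0.226), np.float64(0.211)), (296, np.float64(0.227), np.float64(0.214))]
318 [(240, np.float64(0.152), np.float64(-0.002)), (244, np.float64(0.148), np.float64(-0.0)), (248, np.float64(0.227), np.float64(0.173)), (252, np.float64(nan), np.float64(nan)), (256, np.float64(0.227), np.float64(0.182)), (260, np.float64(0.227), np.float64(0.185)), (264, np.float64(0.227), np.float64(
[... 360 characters left out ...]
0.214))]
335 [(240, np.float64(0.153), np.float64(0.0)), (244, np.float64(0.147), np.float64(-0.0)), (248, np.float64(0.227), np.float64(0.173)), (252, np.float64(0.227), np.float64(0.177)), (256, np.float64(0.226), np.float64(0.18)), (260, np.float64(0.227), np.float64(0.186)), (264, np.float64(0.226), np.float64(0.189)), (268, np.float64(0.227), np.float64(0.193)), (272, np.float64(0.226), np.float64(0.195)), (276, np.float64(0.227), np.float64(0.2)), (280, np.float64(0.227), np.float64(0.202)), (284, np.float64(0.225), np.float64(0.204)), (288, np.float64(0.227), np.float64(0.208)), (292, np.float64(0.227), np.float64(0.211)), (296, np.float64(0.227), np.float64(0.214))]
322.3599891816325
```

```bash
python3 - <<'E'
from h import *
for n in('scene','side'):
    W=cloud(load(n)); P=W.reshape(-1,3)
    m=(np.hypot(P[:,0]-.2766,P[:,1]-.5599)<.075)&(P[:,2]>.1)&(P[:,2]<.4); Q=P[m]; print('start tcp z .207',n,len(Q),np.sort(Q[:,2])[:8].round(3))
    s=snap(n); P=cloud(s).reshape(-1,3)
    m=(np.hypot(P[:,0]-.4427,P[:,1]-.217)<.03)&(P[:,2]>.05)&(P[:,2]<.4); Q=P[m]; print(n,len(Q),Q[np.argsort(Q[:,2])[:10]].round(3).tolist())
E
```

```text
start tcp z .207 scene 0 []
scene 583 [[0.457, 0.212, 0.173], [0.446, 0.208, 0.176], [0.444, 0.209, 0.177], [0.456, 0.211, 0.177], [0.45, 0.208, 0.178], [0.437, 0.205, 0.178], [0.462, 0.209, 0.179], [0.456, 0.206, 0.179], [0.437, 0.209, 0.18], [0.445, 0.206, 0.18]]
start tcp z .207 side 843 [0.241 0.241 0.241 0.242 0.242 0.242 0.242 0.242]
side 562 [[0.436, 0.213, 0.177], [0.439, 0.211, 0.178], [0.454, 0.214, 0.178], [0.442, 0.21, 0.178], [0.451, 0.213, 0.179], [0.456, 0.21, 0.179], [0.442, 0.212, 0.18], [0.439, 0.211, 0.181], [0.445, 0.209, 0.181], [0.448, 0.208, 0.181]]
```

All three cameras agree that the fingertips are about 30 mm above the reported TCP height, so the first try closed above the collar. I'll retry lower, in steps.

Emit:
{"op": "drive_tool", "data": {"targets": [{"tx": 0,"ty": 0.04,"tz": 0,"wx": 0,"wy": 0,"wz": 0,"claw": 1},{"tx": 0,"ty": 0,"tz": 0,"wx": 0,"wy": 0,"wz": 0,"claw": 1},{"tx": 0,"ty": 0,"tz": -0.5,"wx": 0,"wy": 0,"wz": 0,"claw": 1},{"tx": 0,"ty": 0,"tz": -1,"wx": 0,"wy": 0,"wz": 0,"claw": 1},{"tx": 0,"ty": 0,"tz": -1,"wx": 0,"wy": 0,"wz": 0,"claw": 1},{"tx": 0,"ty": 0,"tz": -1,"wx": 0,"wy": 0,"wz": 0,"claw": 1},{"tx": 0,"ty": 0,"tz": -0.7,"wx": 0,"wy": 0,"wz": 0,"claw": 1},{"tx": 0,"ty": 0,"tz": -0.2,"wx": 0,"wy": 0,"wz": 0,"claw": 1}]}}

```text
clock: 5.2
tool_pos: [0.441, 0.2174, 0.0053]
eef_rot: [0.708, 0.706, -0.003, -0.001]
contact_force: [-0.4, 1.0, 0.3]
opening: 0.701
finger_force: 0.0
```

Emit:
{"op": "drive_tool", "data": {"targets": [{"tx": 0,"ty": 0,"tz": -0.2,"wx": 0,"wy": 0,"wz": 0,"claw": 1},{"tx": 0,"ty": 0,"tz": -0.2,"wx": 0,"wy": 0,"wz": 0,"claw": 1},{"tx": 0,"ty": 0,"tz": -0.2,"wx": 0,"wy": 0,"wz": 0,"claw": 1},{"tx": 0,"ty": 0,"tz": -0.2,"wx": 0,"wy": 0,"wz": 0,"claw": 1},{"tx": 0,"ty": 0,"tz": 0,"wx": 0,"wy": 0,"wz": 0,"claw": 1},{"tx": 0,"ty": 0,"tz": 0,"wx": 0,"wy": 0,"wz": 0,"claw": 1},{"tx": 0,"ty": 0,"tz": 0,"wx": 0,"wy": 0,"wz": 0,"claw": 1},{"tx": 0,"ty": 0,"tz": 0,"wx": 0,"wy": 0,"wz": 0,"claw": 1}]}}

```text
clock: 6.0
tool_pos: [0.4431, 0.2185, -0.0156]
eef_rot: [0.708, 0.706, 0.0, 0.0]
contact_force: [-0.2, -0.1, 0.2]
opening: 1.002
finger_force: 0.0
```

```bash
python3 w.py w4.png; python3 - <<'E'
from p import *
for u in(215,225,425,435): print(u,[(v,*W[v,u].round(3)) for v in range(236,270,4)])
E
```

```text
t 6.0 tcp [ 0.4431  0.2185 -0.0156] yaw_y -0.12 z [ 5.e-04  2.e-04 -1.e+00] F [-0.2 -0.1  0.2] op 0.0882 ff 0.0 q [-0.56  0.93  0.01  2.1  -0.09  0.12 -0.46]
[[1.0, 0.003, 0.0, 0.444], [-0.003, 0.952, 0.305, 0.298], [0.0, -0.305, 0.952, 0.161], [0.0, 0.0, 0.0, 1.0]]
215 [(236, np.float64(0.384), np.float64(0.228), np.float64(-0.001)), (240, np.float64(0.385), np.float64(0.226), np.float64(-0.0)), (244, np.float64(0.384), np.float64(0.223), np.float64(-0.0)), (248, np.float64(0.391), np.float64(0.23), np.float64(0.018)), (252, np.float64(0.392), np.float64(0.23), np.float64(0.022)), (256, np.float64(0.393), np.float64(0.228), np.float64(0.024)), (260, np.float64(0.394), np.float64(0.228), np.float64(0.028)), (264, np.float64(0.395), np.float64(0.228), np.float64(0.031)), (268, np.float64(0.396), np.float64(0.229), np.float64(0.036))]
225 [(236, np.float64(0.39), np.float64(0.227), np.float64(-0.002)), (240, np.float64(0.39), np.float64(0.226), np.float64(0.0)), (244, np.float64(0.39), np.float64(0.223), np.float64(-0.0)), (248, np.float64(0.395), np.float64(0.229), np.float64(0.016)),
[... 782 characters left out ...]
float64(0.489), np.float64(0.228), np.float64(0.031)), (268, np.float64(0.488), np.float64(0.228), np.float64(0.035))]
435 [(236, np.float64(0.504), np.float64(0.227), np.float64(-0.001)), (240, np.float64(0.504), np.float64(0.225), np.float64(-0.0)), (244, np.float64(0.505), np.float64(0.222), np.float64(-0.001)), (248, np.float64(0.498), np.float64(0.229), np.float64(0.018)), (252, np.float64(0.496), np.float64(0.229), np.float64(0.023)), (256, np.float64(0.495), np.float64(0.229), np.float64(0.026)), (260, np.float64(0.495), np.float64(0.228), np.float64(0.028)), (264, np.float64(0.493), np.float64(0.229), np.float64(0.033)), (268, np.float64(0.493), np.float64(0.228), np.float64(0.035))]
```

Emit:
{"op": "drive_tool", "data": {"targets": [{"tx": 0,"ty": 0,"tz": -0.08,"wx": 0,"wy": 0,"wz": 0,"claw": 1},{"tx": 0,"ty": 0,"tz": -0.07,"wx": 0,"wy": 0,"wz": 0,"claw": 0.4},{"tx": 0,"ty": 0,"tz": 0,"wx": 0,"wy": 0,"wz": 0,"claw": 0.2},{"tx": 0,"ty": 0,"tz": 0,"wx": 0,"wy": 0,"wz": 0,"claw": -1},{"tx": 0,"ty": 0,"tz": 0,"wx": 0,"wy": 0,"wz": 0,"claw": -1},{"tx": 0,"ty": 0,"tz": 0,"wx": 0,"wy": 0,"wz": 0,"claw": -1},{"tx": 0,"ty": 0,"tz": 0,"wx": 0,"wy": 0,"wz": 0,"claw": -1},{"tx": 0,"ty": 0,"tz": 0,"wx": 0,"wy": 0,"wz": 0,"claw": -1}], "force": 25}}

```text
clock: 6.85
tool_pos: [0.4429, 0.2184, -0.0203]
eef_rot: [0.708, 0.706, -0.0, 0.0]
contact_force: [-0.4, -0.0, -1.1]
opening: 0.557
finger_force: 25.0
```

Emit:
{"op": "drive_tool", "data": {"targets": [{"tx": 0,"ty": 0,"tz": 0.2,"wx": 0,"wy": 0,"wz": 0,"claw": -1},{"tx": 0,"ty": 0,"tz": 0.6,"wx": 0,"wy": 0,"wz": 0,"claw": -1},{"tx": 0,"ty": 0,"tz": 1,"wx": 0,"wy": 0,"wz": 0,"claw": -1},{"tx": 0,"ty": 0,"tz": 1,"wx": 0,"wy": 0,"wz": 0,"claw": -1},{"tx": 0,"ty": 0,"tz": 0.8,"wx": 0,"wy": 0,"wz": 0,"claw": -1},{"tx": 0,"ty": 0,"tz": 0.5,"wx": 0,"wy": 0,"wz": 0,"claw": -1},{"tx": 0.3,"ty": 0.05,"tz": 0.2,"wx": 0,"wy": 0,"wz": 0,"claw": -1},{"tx": 0.6,"ty": 0.1,"tz": 0,"wx": 0,"wy": 0,"wz": 0,"claw": -1}]}}

```text
clock: 7.65
tool_pos: [0.4692, 0.2229, 0.1102]
eef_rot: [0.708, 0.707, 0.0, -0.0]
contact_force: [0.2, 0.1, -0.7]
opening: 0.561
finger_force: 25.0
```

Emit:
{"op": "drive_tool", "data": {"targets": [{"tx": 0.9,"ty": 0.15,"tz": 0,"wx": 0,"wy": 0,"wz": 0,"claw": -1},{"tx": 0.9,"ty": 0.15,"tz": 0,"wx": 0,"wy": 0,"wz": 0,"claw": -1},{"tx": 0.9,"ty": 0.15,"tz": 0,"wx": 0,"wy": 0,"wz": 0,"claw": -1},{"tx": 0.9,"ty": 0.15,"tz": 0,"wx": 0,"wy": 0,"wz": 0,"claw": -1},{"tx": 0.9,"ty": 0.15,"tz": 0,"wx": 0,"wy": 0,"wz": 0,"claw": -1},{"tx": 0.6,"ty": 0.1,"tz": 0,"wx": 0,"wy": 0,"wz": 0,"claw": -1},{"tx": 0.3,"ty": 0.05,"tz": 0,"wx": 0,"wy": 0,"wz": 0,"claw": -1},{"tx": 0,"ty": 0,"tz": 0,"wx": 0,"wy": 0,"wz": 0,"claw": -1}]}}

```text
clock: 8.45
tool_pos: [0.6328, 0.2495, 0.1086]
eef_rot: [0.708, 0.706, 0.0, 0.0]
contact_force: [-0.7, 0.2, -0.7]
opening: 0.564
finger_force: 25.0
```

Emit:
{"op": "drive_tool", "data": {"targets": [{"tx": 0.3,"ty": 0.05,"tz": 0,"wx": 0,"wy": 0,"wz": 0,"claw": -1},{"tx": 0.2,"ty": 0.03,"tz": 0,"wx": 0,"wy": 0,"wz": 0,"claw": -1},{"tx": 0,"ty": 0,"tz": 0,"wx": 0,"wy": 0,"wz": 0,"claw": -1},{"tx": 0,"ty": 0,"tz": 0,"wx": 0,"wy": 0,"wz": 0,"claw": -1},{"tx": 0,"ty": 0,"tz": 0,"wx": 0,"wy": 0,"wz": 0,"claw": -1},{"tx": 0,"ty": 0,"tz": 0,"wx": 0,"wy": 0,"wz": 0,"claw": -1},{"tx": 0,"ty": 0,"tz": 0,"wx": 0,"wy": 0,"wz": 0,"claw": -1},{"tx": 0,"ty": 0,"tz": 0,"wx": 0,"wy": 0,"wz": 0,"claw": -1}]}}

```text
clock: 9.25
tool_pos: [0.6469, 0.2523, 0.1087]
eef_rot: [0.708, 0.706, -0.0, -0.0]
contact_force: [0.0, 0.1, -1.0]
opening: 0.561
finger_force: 25.0
```

```bash
python3 w.py w5.png
```

```text
t 9.25 tcp [0.6469 0.2523 0.1087] yaw_y -0.12 z [-0.  0. -1.] F [ 0.   0.1 -1. ] op 0.0494 ff 25.0 q [-0.47  0.9   0.06  1.42 -0.06  0.82 -0.39]
```

View pics/w5.png

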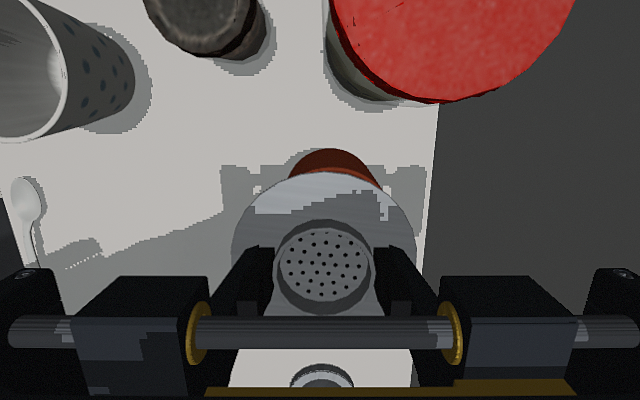

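The plate sits level in the grip with its collar at (323,265). The mug's far rim shows behind the disc at (335,160). I'll fit both in this view.

```bash
python3 - <<'E'
from p import *
P=sel(230,418,170,260,.1,.16);print('discz',np.percentile(P[:,2],[5,50,95]))
# disc edge: outermost pts front arc
D=W[:,:,2];m=np.zeros(D.shape,bool);m[165:262,228:420]=(D[165:262,228:420]>.11)&(D[165:262,228:420]<.135)
cs,_=cv2.findContours(m.astype('uint8'),0,1);c=max(cs,key=len)[:,0]
c=c[(c[:,1]<240)]
z=np.median(D[m]);Q=np.array([px(u,v,z)[:2] for u,v in c]);print('disc',len(Q),z,circ(Q,.048))
m=(D>.084)&(D<.096);m[:145]=0;m[200:]=0;m[:,:280]=0;m[:,395:]=0
# outer (upper) edge of rim
Q=[]
for u in range(295,378,3):
    v=np.where(m[:,u])[0]
    if len(v):Q.append(px(u,v.min()-.5,.09)[:2])
Q=np.array(Q);print('mug',len(Q),circ(Q,.041),circ(Q))
G=sel(100,560,0,145,.1,.4); print('tall',G.min(0),G.max(0))
E
```

```text
[[1.0, 0.002, 0.001, 0.648], [-0.003, 0.952, 0.305, 0.332], [-0.0, -0.305, 0.952, 0.285], [0.0, 0.0, 0.0, 1.0]]
discz [0.13629709 0.13740915 0.14899481]Traceback (most recent call last):
  File "<stdin>", line 7, in <module>
  File "m.py", line 4, in circ
    c0=np.r_[(P.max(0)+P.min(0))/2]
              ~~~~~^^^
    return umr_maximum(a, axis, None, out, keepdims, initial, where)
ValueError: zero-size array to reduction operation maximum which has no identity
```

```bash
python3 - <<'E'
from p import *
D=W[:,:,2]
m=(D>.131)&(D<.143);m[:165]=0;m[262:]=0;m[:,:225]=0;m[:,420:]=0
Q=[]
for u in range(238,412,4):
    v=np.where(m[:,u])[0]
    if len(v):Q.append(px(u,v.min()-.5,.1374)[:2])
Q=np.array(Q);print('disc',len(Q),circ(Q,.048),circ(Q))
m=(D>.084)&(D<.096);m[:145]=0;m[200:]=0;m[:,:280]=0;m[:,395:]=0
Q=[]
for u in range(295,378,3):
    v=np.where(m[:,u])[0]
    if len(v):Q.append(px(u,v.min()-.5,.09)[:2])
Q=np.array(Q);print('mug',len(Q),circ(Q,.041),circ(Q))
E
```

```text
[[1.0, 0.002, 0.001, 0.648], [-0.003, 0.952, 0.305, 0.332], [-0.0, -0.305, 0.952, 0.285], [0.0, 0.0, 0.0, 1.0]]
disc 44 (array([0.6473, 0.2521]), 0.0002) (array([0.6473, 0.253 , 0.0472]), 0.0001)
mug 26 (array([0.662 , 0.3303]), 0.0029) (array([0.652 , 0.2528, 0.0408]), 0.0002)
```

Emit:
{"op": "drive_tool", "data": {"targets": [{"tx": 0.16,"ty": 0.01,"tz": 0,"wx": 0,"wy": 0,"wz": 0,"claw": -1},{"tx": 0,"ty": 0,"tz": -0.3,"wx": 0,"wy": 0,"wz": 0,"claw": -1},{"tx": 0,"ty": 0,"tz": -0.4,"wx": 0,"wy": 0,"wz": 0,"claw": -1},{"tx": 0,"ty": 0,"tz": -0.3,"wx": 0,"wy": 0,"wz": 0,"claw": -1},{"tx": 0,"ty": 0,"tz": -0.2,"wx": 0,"wy": 0,"wz": 0,"claw": -1},{"tx": 0,"ty": 0,"tz": -0.1,"wx": 0,"wy": 0,"wz": 0,"claw": -1},{"tx": 0,"ty": 0,"tz": -0.05,"wx": 0,"wy": 0,"wz": 0,"claw": -1},{"tx": 0,"ty": 0,"tz": 0,"wx": 0,"wy": 0,"wz": 0,"claw": -1}]}}

```text
clock: 10.1
tool_pos: [0.6519, 0.2527, 0.0681]
eef_rot: [0.708, 0.706, 0.0, 0.0]
contact_force: [-0.7, -0.3, -0.6]
opening: 0.564
finger_force: 25.0
```

Emit:
{"op": "drive_tool", "data": {"targets": [{"tx": 0,"ty": 0,"tz": -0.05,"wx": 0,"wy": 0,"wz": 0,"claw": -1},{"tx": 0,"ty": 0,"tz": -0.03,"wx": 0,"wy": 0,"wz": 0,"claw": -1},{"tx": 0,"ty": 0,"tz": 0,"wx": 0,"wy": 0,"wz": 0,"claw": -1},{"tx": 0,"ty": 0,"tz": 0,"wx": 0,"wy": 0,"wz": 0,"claw": -1},{"tx": 0,"ty": 0,"tz": 0,"wx": 0,"wy": 0,"wz": 0,"claw": -1},{"tx": 0,"ty": 0,"tz": 0,"wx": 0,"wy": 0,"wz": 0,"claw": -1},{"tx": 0,"ty": 0,"tz": 0,"wx": 0,"wy": 0,"wz": 0,"claw": -1},{"tx": 0,"ty": 0,"tz": 0,"wx": 0,"wy": 0,"wz": 0,"claw": -1}]}}

```text
clock: 10.9
tool_pos: [0.6518, 0.2526, 0.0658]
eef_rot: [0.708, 0.706, 0.0, 0.0]
contact_force: [-0.5, -0.8, -0.7]
opening: 0.56
finger_force: 25.0
```

Emit:
{"op": "drive_tool", "data": {"targets": [{"tx": 0,"ty": 0,"tz": -0.03,"wx": 0,"wy": 0,"wz": 0,"claw": -1},{"tx": 0,"ty": 0,"tz": -0.03,"wx": 0,"wy": 0,"wz": 0,"claw": -1},{"tx": 0,"ty": 0,"tz": 0,"wx": 0,"wy": 0,"wz": 0,"claw": -1},{"tx": 0,"ty": 0,"tz": 0,"wx": 0,"wy": 0,"wz": 0,"claw": -1},{"tx": 0,"ty": 0,"tz": 0,"wx": 0,"wy": 0,"wz": 0,"claw": -1},{"tx": 0,"ty": 0,"tz": 0,"wx": 0,"wy": 0,"wz": 0,"claw": -1},{"tx": 0,"ty": 0,"tz": 0,"wx": 0,"wy": 0,"wz": 0,"claw": -1},{"tx": 0,"ty": 0,"tz": 0,"wx": 0,"wy": 0,"wz": 0,"claw": -1}]}}

```text
clock: 11.7
tool_pos: [0.6518, 0.2526, 0.064]
eef_rot: [0.708, 0.706, 0.0, 0.0]
contact_force: [-0.4, -0.0, 1.1]
opening: 0.557
finger_force: 25.0
```

Emit:
{"op": "drive_tool", "data": {"targets": [{"tx": 0,"ty": 0,"tz": -0.015,"wx": 0,"wy": 0,"wz": 0,"claw": -1},{"tx": 0,"ty": 0,"tz": 0,"wx": 0,"wy": 0,"wz": 0,"claw": -1},{"tx": 0,"ty": 0,"tz": 0,"wx": 0,"wy": 0,"wz": 0,"claw": -1},{"tx": 0,"ty": 0,"tz": 0,"wx": 0,"wy": 0,"wz": 0,"claw": 0.3},{"tx": 0,"ty": 0,"tz": 0,"wx": 0,"wy": 0,"wz": 0,"claw": 0.6},{"tx": 0,"ty": 0,"tz": 0,"wx": 0,"wy": 0,"wz": 0,"claw": 1},{"tx": 0,"ty": 0,"tz": 0.2,"wx": 0,"wy": 0,"wz": 0,"claw": 1},{"tx": 0,"ty": 0,"tz": 0.6,"wx": 0,"wy": 0,"wz": 0,"claw": 1}]}}

```text
clock: 12.5
tool_pos: [0.6503, 0.252, 0.0861]
eef_rot: [0.708, 0.706, -0.002, -0.001]
contact_force: [-0.8, 0.2, 1.1]
opening: 0.988
finger_force: 0.0
```

Emit:
{"op": "drive_tool", "data": {"targets": [{"tx": 0,"ty": 0,"tz": 1,"wx": 0,"wy": 0,"wz": 0,"claw": 1},{"tx": 0,"ty": 0,"tz": 1,"wx": 0,"wy": 0,"wz": 0,"claw": 1},{"tx": 0,"ty": 0,"tz": 1,"wx": 0,"wy": 0,"wz": 0,"claw": 1},{"tx": 0,"ty": 0,"tz": 0,"wx": 0,"wy": 0,"wz": 0,"claw": 1},{"tx": 0,"ty": 0,"tz": 0,"wx": 0,"wy": 0,"wz": 0,"claw": 1},{"tx": 0,"ty": 0,"tz": 0,"wx": 0,"wy": 0,"wz": 0,"claw": 1},{"tx": 0,"ty": 0,"tz": 0,"wx": 0,"wy": 0,"wz": 0,"claw": 1},{"tx": 0,"ty": 0,"tz": 0,"wx": 0,"wy": 0,"wz": 0,"claw": 1}]}}

```text
clock: 13.3
tool_pos: [0.6511, 0.2524, 0.1763]
eef_rot: [0.708, 0.706, -0.001, -0.0]
contact_force: [0.4, 0.9, 0.1]
opening: 1.002
finger_force: 0.0
```

```bash
python3 w.py w6.png; python3 - <<'E'
from p import *
D=W[:,:,2]
P=sel(220,430,120,250,.05,.13);print('z pct',np.percentile(P[:,2],[2,20,50,80,98]).round(4))
m=(D>.086)&(D<.099);m[:100]=0;m[245:]=0;m[:,:200]=0;m[:,440:]=0
Q=[];us=[u for u in range(640) if m[:,u].sum()>8];print(us[0],us[-1])
for u in range(us[0]+3,us[-1]-3,3):
    Q.append(px(u,np.where(m[:,u])[0].min()-.5,.093)[:2])
print('disc',circ(np.array(Q)))
A=W[m];c=np.linalg.lstsq(np.c_[A[:,:2],np.ones(len(A))],A[:,2],rcond=None)[0];print('tilt',c)
P=sel(280,370,140,250,.101,.113);print('collar',P.min(0),P.max(0),circ(P[:,:2],.0245))
E
```

```text
t 13.3 tcp [0.6511 0.2524 0.1763] yaw_y -0.12 z [-1.9e-03 -8.0e-04 -1.0e+00] F [0.4 0.9 0.1] op 0.0882 ff 0.0 q [-0.47  0.83  0.07  1.35 -0.06  0.97 -0.39]
[[1.0, 0.002, 0.003, 0.652], [-0.003, 0.952, 0.306, 0.333], [-0.002, -0.306, 0.952, 0.352], [0.0, 0.0, 0.0, 1.0]]
z pct [0.091  0.0919 0.0925 0.0933 0.1045]
268 380
disc (array([-143.778 ,  767.3633,  780.5448]), 0.0037)
tilt [-0.0056712  -0.00270503  0.09694196]
collar [0.62740804 0.22821284 0.10101414] [0.67687826 0.27712817 0.10653304] (array([0.6522, 0.2528]), 0.0011)
```

View pics/w6.png

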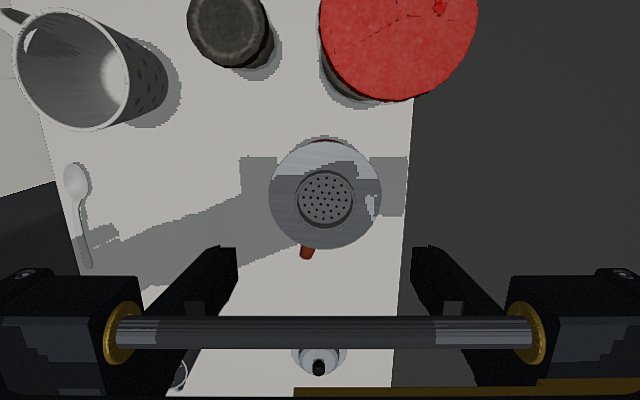

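The plate is seated level, disc top at 0.0925 and collar centre at pixel (325,198), world (0.652,0.253). Now the chamber.

Emit:
{"op": "drive_tool", "data": {"targets": [{"tx": -0.78,"ty": -0.9,"tz": 0,"wx": 0,"wy": 0,"wz": 0,"claw": 1},{"tx": -0.78,"ty": -0.9,"tz": 0,"wx": 0,"wy": 0,"wz": 0,"claw": 1},{"tx": -0.78,"ty": -0.9,"tz": 0,"wx": 0,"wy": 0,"wz": 0,"claw": 1},{"tx": -0.78,"ty": -0.9,"tz": 0,"wx": 0,"wy": 0,"wz": 0,"claw": 1},{"tx": -0.78,"ty": -0.9,"tz": 0,"wx": 0,"wy": 0,"wz": 0,"claw": 1},{"tx": -0.78,"ty": -0.9,"tz": 0,"wx": 0,"wy": 0,"wz": 0,"claw": 1},{"tx": -0.78,"ty": -0.9,"tz": 0,"wx": 0,"wy": 0,"wz": 0,"claw": 1},{"tx": -0.78,"ty": -0.9,"tz": 0,"wx": 0,"wy": 0,"wz": 0,"claw": 1}]}}

```text
clock: 14.15
tool_pos: [0.4637, 0.0356, 0.1775]
eef_rot: [0.708, 0.706, 0.0, 0.0]
contact_force: [0.6, -0.6, -0.2]
opening: 0.997
finger_force: 0.0
```

Emit:
{"op": "drive_tool", "data": {"targets": [{"tx": 0,"ty": 0,"tz": 0,"wx": 0,"wy": 0,"wz": 0,"claw": 1},{"tx": 0,"ty": 0,"tz": 0,"wx": 0,"wy": 0,"wz": 0,"claw": 1},{"tx": 0,"ty": 0,"tz": 0,"wx": 0,"wy": 0,"wz": 0,"claw": 1},{"tx": 0,"ty": 0,"tz": 0,"wx": 0,"wy": 0,"wz": 0,"claw": 1},{"tx": 0,"ty": 0,"tz": 0,"wx": 0,"wy": 0,"wz": 0,"claw": 1},{"tx": 0,"ty": 0,"tz": 0,"wx": 0,"wy": 0,"wz": 0,"claw": 1},{"tx": 0,"ty": 0,"tz": 0,"wx": 0,"wy": 0,"wz": 0,"claw": 1},{"tx": 0,"ty": 0,"tz": 0,"wx": 0,"wy": 0,"wz": 0,"claw": 1}]}}

```text
clock: 14.95
tool_pos: [0.4646, 0.0367, 0.1775]
eef_rot: [0.708, 0.706, -0.0, -0.0]
contact_force: [0.7, 1.1, 0.6]
opening: 0.997
finger_force: 0.0
```

```bash
python3 w.py w7.png; python3 - <<'E'
from p import *
sil('chamber rim',.031,200,450,100,245,.052,.068)
E
```

```text
t 14.95 tcp [0.4646 0.0367 0.1775] yaw_y -0.12 z [-0. -0. -1.] F [0.7 1.1 0.6] op 0.0877 ff 0.0 q [-0.2   0.54  0.03  2.07 -0.03  0.53 -0.15]
[[1.0, 0.002, 0.001, 0.465], [-0.002, 0.952, 0.305, 0.117], [-0.0, -0.305, 0.952, 0.354], [0.0, 0.0, 0.0, 1.0]]
chamber rim 719 [ 0.4321 -0.0017  0.052 ] [0.4921 0.066  0.0617] [0.4623 0.0338 0.0579] (array([0.4623, 0.036 ]), 0.0017)
```

View pics/w7.png

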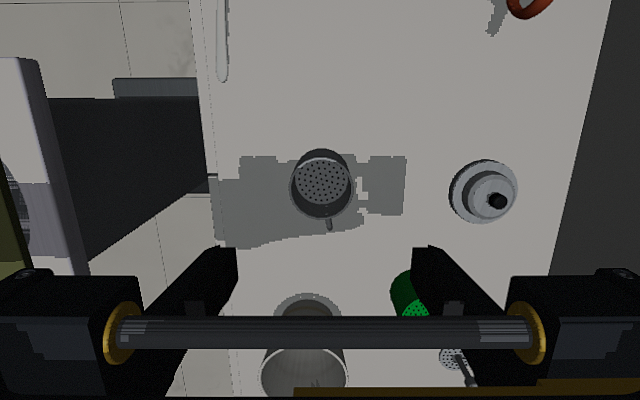

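The chamber is at (322,185) with its handle at (329,224), almost along -y. The lid is at (483,192).

```bash
python3 - <<'E'
from p import *
c=np.array([.4623,.0355])
P=sel(280,370,140,250,.012,.07); d=np.hypot(*(P[:,:2]-c).T)
H=P[(d>.034)&(d<.056)];print(len(H),H.min(0),H.max(0),H.mean(0)); v=H.mean(0)[:2]-c; print('handle ang from -y deg',np.degrees(np.arctan2(v[0],-v[1])))
R=sel(270,375,130,245,.056,.064)
from scipy.optimize import least_squares
d=np.hypot(*(R[:,:2]-c).T);R=R[(d<.034)];f=least_squares(lambda p:np.hypot(*(R[:,:2]-p).T)-.0298,c,loss='soft_l1',f_scale=.001);print(len(R),f.x,np.median(np.abs(f.fun)))
# lid
sil('lid knob',.008,440,530,150,230,.033,.05)
sil('lid edge',None,440,530,150,235,.003,.012)
E
```

```text
[[1.0, 0.002, 0.001, 0.465], [-0.002, 0.952, 0.305, 0.117], [-0.0, -0.305, 0.952, 0.354], [0.0, 0.0, 0.0, 1.0]]
66 [ 0.46642301 -0.01259587  0.03083449] [0.47370605 0.0018102  0.05230709] [ 0.47014621 -0.00459222  0.04890585]
handle ang from -y deg 11.073070118745061
567 [0.46228039 0.03553636] 0.0006491093831354766
lid knob 234 [0.6358 0.0096 0.0338] [0.6499 0.0247 0.0459] [0.6419 0.0179 0.0421] (array([0.6455, 0.0163]), 0.0012)
lid edge 1343 [ 0.6071 -0.0199  0.003 ] [0.6797 0.0536 0.012 ] [0.6341 0.0235 0.0102] (array([0.6442, 0.0164, 0.0332]), 0.0026)
```

Emit:
{"op": "drive_tool", "data": {"targets": [{"tx": -0.08,"ty": -0.04,"tz": -0.8,"wx": 0,"wy": 0,"wz": 0.09,"claw": 1},{"tx": 0,"ty": 0,"tz": -1,"wx": 0,"wy": 0,"wz": 0.094,"claw": 1},{"tx": 0,"ty": 0,"tz": -1,"wx": 0,"wy": 0,"wz": 0,"claw": 1},{"tx": 0,"ty": 0,"tz": -1,"wx": 0,"wy": 0,"wz": 0,"claw": 1},{"tx": 0,"ty": 0,"tz": -1,"wx": 0,"wy": 0,"wz": 0,"claw": 1},{"tx": 0,"ty": 0,"tz": -0.7,"wx": 0,"wy": 0,"wz": 0,"claw": 1},{"tx": 0,"ty": 0,"tz": -0.3,"wx": 0,"wy": 0,"wz": 0,"claw": 1},{"tx": 0,"ty": 0,"tz": -0.2,"wx": 0,"wy": 0,"wz": 0,"claw": 1}]}}

```text
clock: 15.8
tool_pos: [0.4622, 0.0354, -0.003]
eef_rot: [0.637, 0.771, -0.0, -0.0]
contact_force: [-0.1, -0.5, -0.0]
opening: 1.0
finger_force: 0.0
```

Emit:
{"op": "drive_tool", "data": {"targets": [{"tx": 0,"ty": 0,"tz": 0,"wx": 0,"wy": 0,"wz": 0,"claw": 1},{"tx": 0,"ty": 0,"tz": 0,"wx": 0,"wy": 0,"wz": 0,"claw": 0.5},{"tx": 0,"ty": 0,"tz": 0,"wx": 0,"wy": 0,"wz": 0,"claw": -1},{"tx": 0,"ty": 0,"tz": 0,"wx": 0,"wy": 0,"wz": 0,"claw": -1},{"tx": 0,"ty": 0,"tz": 0,"wx": 0,"wy": 0,"wz": 0,"claw": -1},{"tx": 0,"ty": 0,"tz": 0,"wx": 0,"wy": 0,"wz": 0,"claw": -1},{"tx": 0,"ty": 0,"tz": 0,"wx": 0,"wy": 0,"wz": 0,"claw": -1},{"tx": 0,"ty": 0,"tz": 0,"wx": 0,"wy": 0,"wz": 0,"claw": -1}], "force": 25}}

```text
clock: 16.6
tool_pos: [0.4625, 0.0354, -0.002]
eef_rot: [0.637, 0.771, 0.0, 0.0]
contact_force: [-0.9, 1.0, 6.5]
opening: 0.682
finger_force: 25.0
```

```bash
python3 -c "
from h import *
rep()"
```

```text
t 16.6 tcp [ 0.4625  0.0354 -0.002 ] yaw_y 10.91 z [ 9.e-04  1.e-04 -1.e+00] F [-0.9  1.   6.5] op 0.06 ff 25.0 q [-0.17  0.9  -0.    2.18  0.06  0.06 -0.04]
```

Emit:
{"op": "drive_tool", "data": {"targets": [{"tx": 0,"ty": 0,"tz": 0.2,"wx": 0,"wy": 0,"wz": 0,"claw": -1},{"tx": 0,"ty": 0,"tz": 0.6,"wx": 0,"wy": 0,"wz": 0,"claw": -1},{"tx": 0,"ty": 0,"tz": 1,"wx": 0,"wy": 0,"wz": 0,"claw": -1},{"tx": 0,"ty": 0,"tz": 1,"wx": 0,"wy": 0,"wz": 0,"claw": -1},{"tx": 0,"ty": 0,"tz": 1,"wx": 0,"wy": 0,"wz": 0,"claw": -1},{"tx": 0.2,"ty": 0.23,"tz": 0.7,"wx": 0,"wy": 0,"wz": 0,"claw": -1},{"tx": 0.4,"ty": 0.46,"tz": 0.2,"wx": 0,"wy": 0,"wz": 0,"claw": -1},{"tx": 0.7,"ty": 0.8,"tz": 0,"wx": 0,"wy": 0,"wz": 0,"claw": -1}]}}

```text
clock: 17.4
tool_pos: [0.5006, 0.0785, 0.1401]
eef_rot: [0.638, 0.77, -0.0, 0.0]
contact_force: [1.2, -0.5, -0.4]
opening: 0.686
finger_force: 25.0
```

Emit:
{"op": "drive_tool", "data": {"targets": [{"tx": 0.8,"ty": 0.9,"tz": 0,"wx": 0,"wy": 0,"wz": 0,"claw": -1},{"tx": 0.8,"ty": 0.9,"tz": 0,"wx": 0,"wy": 0,"wz": 0,"claw": -1},{"tx": 0.8,"ty": 0.9,"tz": 0,"wx": 0,"wy": 0,"wz": 0,"claw": -1},{"tx": 0.8,"ty": 0.9,"tz": 0,"wx": 0,"wy": 0,"wz": 0,"claw": -1},{"tx": 0.8,"ty": 0.9,"tz": 0,"wx": 0,"wy": 0,"wz": 0,"claw": -1},{"tx": 0.6,"ty": 0.7,"tz": 0,"wx": 0,"wy": 0,"wz": 0,"claw": -1},{"tx": 0.3,"ty": 0.45,"tz": 0,"wx": 0,"wy": 0,"wz": 0,"claw": -1},{"tx": 0,"ty": 0,"tz": 0,"wx": 0,"wy": 0,"wz": 0,"claw": -1}]}}

```text
clock: 18.2
tool_pos: [0.648, 0.2525, 0.1379]
eef_rot: [0.636, 0.772, 0.001, -0.001]
contact_force: [0.2, -0.1, -0.4]
opening: 0.685
finger_force: 25.0
```

```bash
python3 -c "
from h import *
rep()"; python3 w.py w8.png
```

```text
t 18.2 tcp [0.648  0.2525 0.1379] yaw_y 11.08 z [-3.0e-04  1.8e-03 -1.0e+00] F [ 0.2 -0.1 -0.4] op 0.0603 ff 25.0 q [-0.44  0.86  0.01  1.4  -0.01  0.88 -0.23]
t 18.2 tcp [0.648  0.2525 0.1379] yaw_y 11.08 z [-3.0e-04  1.8e-03 -1.0e+00] F [ 0.2 -0.1 -0.4] op 0.0603 ff 25.0 q [-0.44  0.86  0.01  1.4  -0.01  0.88 -0.23]
```

View pics/w8.png

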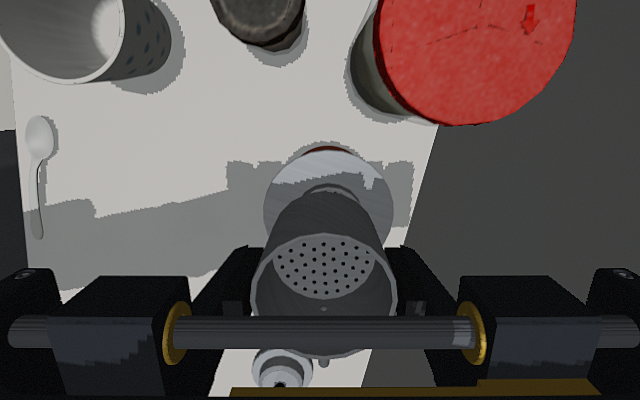

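The chamber is held upright with its rim centre at about (323,285). The plate disc's far edge shows at (330,150) and the collar's far edge at (330,187). I'll check the alignment.

```bash
python3 - <<'E'
from p import *
D=W[:,:,2]
m=(D>.19)&(D<.21);m[:225]=0;m[345:]=0;m[:,:250]=0;m[:,400:]=0
A=W[m]; print('rim z',np.median(A[:,2]))
zr=.2
Q=[];I=[]
for u in range(262,386,3):
    v=np.where((D[225:262,u]>.188)&(D[225:262,u]<.21))[0]
    if len(v):Q.append(px(u,225+v.min()-.5,np.median(A[:,2]))[:2])
Q=np.array(Q);print('rim',len(Q),circ(Q))
Q=[]
for u in range(272,386,3):
    v=np.where((D[140:215,u]>.086)&(D[140:215,u]<.099))[0]
    if len(v):Q.append(px(u,140+v.min()-.5,.093)[:2])
Q=np.array(Q);k=Q[:,1]>0;
for _ in range(2):
    c=circ(Q[k])[0];k=np.abs(np.hypot(*(Q-c[:2]).T)-c[2])<.001
print('disc',k.sum(),circ(Q[k]))
E
```

```text
[[0.981, -0.183, -0.058, 0.633], [0.192, 0.935, 0.298, 0.331], [-0.0, -0.303, 0.953, 0.314], [0.0, 0.0, 0.0, 1.0]]
rim z 0.1980063892501291
rim 42 (array([0.6476, 0.2576, 0.029 ]), 0.0002)
disc 38 (array([0.652 , 0.2533, 0.0472]), 0.0002)
```

```bash
python3 - <<'E'
from p import *
D=W[:,:,2]
# body outer front surface visible: points z .145-.19 cylinder R .031
P=sel(270,385,185,262,.145,.192)
print(len(P))
from scipy.optimize import least_squares
c=np.array([.648,.2545])
P=P[np.hypot(*(P[:,:2]-c).T)<.036]
for a,b in((.145,.16),(.16,.175),(.175,.192),(.145,.192)):
    Q=P[(P[:,2]>a)&(P[:,2]<b)];Q=Q[np.hypot(*(Q[:,:2]-c).T)>.0295]
    f=least_squares(lambda p:np.hypot(*(Q[:,:2]-p).T)-.031,c,loss='soft_l1',f_scale=.001);print(a,len(Q),f.x.round(4),np.median(abs(f.fun)))
R=sel(250,400,225,345,.193,.206);R=R[np.hypot(*(R[:,:2]-c).T)<.036];R=R[np.hypot(*(R[:,:2]-c).T)>.024]
f=least_squares(lambda p:np.hypot(*(R[:,:2]-p).T)-.0298,c,loss='soft_l1',f_scale=.001);print('rim',len(R),f.x.round(4),np.median(abs(f.fun)))
print('plane',np.linalg.lstsq(np.c_[R[:,:2]-c,np.ones(len(R))],R[:,2],rcond=None)[0])
F=sel(275,375,245,300,.14,.17);F=F[np.hypot(*(F[:,:2]-c).T)<.025];print('floor',len(F),np.linalg.lstsq(np.c_[F[:,:2]-c,np.ones(len(F))],F[:,2],rcond=None)[0])
E
```

```text
[[0.981, -0.183, -0.058, 0.633], [0.192, 0.935, 0.298, 0.331], [-0.0, -0.303, 0.953, 0.314], [0.0, 0.0, 0.0, 1.0]]
4864
0.145 52 [0.6486 0.252 ] 0.00010690624184853809
0.16 50 [0.6486 0.2521] 0.00010840145929411939
0.175 48 [0.6482 0.2524] 9.823691210362681e-05
0.145 150 [0.6486 0.2521] 0.00010729607989229568
rim 2457 [0.6486 0.2528] 0.0006659531969373834
plane [-0.0037517   0.00675729  0.19758856]
floor 3280 [-0.00226759  0.00371093  0.15617695]
```

Emit:
{"op": "drive_tool", "data": {"targets": [{"tx": 0.12,"ty": 0.01,"tz": 0,"wx": 0,"wy": 0,"wz": 0,"claw": -1},{"tx": 0,"ty": 0,"tz": -0.2,"wx": 0,"wy": 0,"wz": 0,"claw": -1},{"tx": 0,"ty": 0,"tz": -0.3,"wx": 0,"wy": 0,"wz": 0,"claw": -1},{"tx": 0,"ty": 0,"tz": -0.3,"wx": 0,"wy": 0,"wz": 0,"claw": -1},{"tx": 0,"ty": 0,"tz": -0.15,"wx": 0,"wy": 0,"wz": 0,"claw": -1},{"tx": 0,"ty": 0,"tz": 0,"wx": 0,"wy": 0,"wz": 0,"claw": -1},{"tx": 0,"ty": 0,"tz": 0,"wx": 0,"wy": 0,"wz": 0,"claw": -1},{"tx": 0,"ty": 0,"tz": 0,"wx": 0,"wy": 0,"wz": 0,"claw": -1}]}}

```text
clock: 19.05
tool_pos: [0.6521, 0.2501, 0.1104]
eef_rot: [0.637, 0.771, 0.0, 0.0]
contact_force: [0.1, -0.6, -1.1]
opening: 0.678
finger_force: 25.0
```

Emit:
{"op": "drive_tool", "data": {"targets": [{"tx": 0,"ty": 0,"tz": -0.1,"wx": 0,"wy": 0,"wz": 0,"claw": -1},{"tx": 0,"ty": 0,"tz": -0.1,"wx": 0,"wy": 0,"wz": 0,"claw": -1},{"tx": 0,"ty": 0,"tz": -0.1,"wx": 0,"wy": 0,"wz": 0,"claw": -1},{"tx": 0,"ty": 0,"tz": -0.1,"wx": 0,"wy": 0,"wz": 0,"claw": -1},{"tx": 0,"ty": 0,"tz": 0,"wx": 0,"wy": 0,"wz": 0,"claw": -1},{"tx": 0,"ty": 0,"tz": 0,"wx": 0,"wy": 0,"wz": 0,"claw": -1},{"tx": 0,"ty": 0,"tz": 0,"wx": 0,"wy": 0,"wz": 0,"claw": -1},{"tx": 0,"ty": 0,"tz": 0,"wx": 0,"wy": 0,"wz": 0,"claw": -1}]}}

```text
clock: 19.85
tool_pos: [0.6519, 0.25, 0.0982]
eef_rot: [0.637, 0.771, 0.0, 0.0]
contact_force: [0.4, 0.1, -0.7]
opening: 0.683
finger_force: 25.0
```

Emit:
{"op": "drive_tool", "data": {"targets": [{"tx": 0.01,"ty": 0.08,"tz": 0,"wx": 0,"wy": 0,"wz": 0,"claw": -1},{"tx": 0,"ty": 0,"tz": -0.05,"wx": 0,"wy": 0,"wz": 0,"claw": -1},{"tx": 0,"ty": 0,"tz": -0.05,"wx": 0,"wy": 0,"wz": 0,"claw": -1},{"tx": 0,"ty": 0,"tz": -0.03,"wx": 0,"wy": 0,"wz": 0,"claw": -1},{"tx": 0,"ty": 0,"tz": 0,"wx": 0,"wy": 0,"wz": 0,"claw": -1},{"tx": 0,"ty": 0,"tz": 0,"wx": 0,"wy": 0,"wz": 0,"claw": -1},{"tx": 0,"ty": 0,"tz": 0,"wx": 0,"wy": 0,"wz": 0,"claw": -1},{"tx": 0,"ty": 0,"tz": 0,"wx": 0,"wy": 0,"wz": 0,"claw": -1}]}}

```text
clock: 20.65
tool_pos: [0.6521, 0.2523, 0.0942]
eef_rot: [0.637, 0.771, 0.0, 0.0]
contact_force: [0.1, 0.4, -1.0]
opening: 0.681
finger_force: 25.0
```

Emit:
{"op": "drive_tool", "data": {"targets": [{"tx": 0,"ty": 0,"tz": -0.03,"wx": 0,"wy": 0,"wz": 0,"claw": -1},{"tx": 0,"ty": 0,"tz": 0,"wx": 0,"wy": 0,"wz": 0,"claw": -1},{"tx": 0,"ty": 0,"tz": 0,"wx": 0,"wy": 0,"wz": 0,"claw": -1},{"tx": 0,"ty": 0,"tz": 0,"wx": 0,"wy": 0,"wz": 0,"claw": -1},{"tx": 0,"ty": 0,"tz": 0,"wx": 0,"wy": 0,"wz": 0,"claw": -1},{"tx": 0,"ty": 0,"tz": 0,"wx": 0,"wy": 0,"wz": 0,"claw": -1},{"tx": 0,"ty": 0,"tz": 0,"wx": 0,"wy": 0,"wz": 0,"claw": -1},{"tx": 0,"ty": 0,"tz": 0,"wx": 0,"wy": 0,"wz": 0,"claw": -1}]}}

```text
clock: 21.45
tool_pos: [0.6521, 0.2523, 0.0932]
eef_rot: [0.637, 0.771, 0.0, 0.0]
contact_force: [-0.5, 0.0, -0.6]
opening: 0.683
finger_force: 25.0
```

Emit:
{"op": "drive_tool", "data": {"targets": [{"tx": 0,"ty": 0,"tz": -0.03,"wx": 0,"wy": 0,"wz": 0,"claw": -1},{"tx": 0,"ty": 0,"tz": 0,"wx": 0,"wy": 0,"wz": 0,"claw": -1},{"tx": 0,"ty": 0,"tz": 0,"wx": 0,"wy": 0,"wz": 0,"claw": -1},{"tx": 0,"ty": 0,"tz": 0,"wx": 0,"wy": 0,"wz": 0,"claw": -1},{"tx": 0,"ty": 0,"tz": 0,"wx": 0,"wy": 0,"wz": 0,"claw": -1},{"tx": 0,"ty": 0,"tz": 0,"wx": 0,"wy": 0,"wz": 0,"claw": -1},{"tx": 0,"ty": 0,"tz": 0,"wx": 0,"wy": 0,"wz": 0,"claw": -1},{"tx": 0,"ty": 0,"tz": 0,"wx": 0,"wy": 0,"wz": 0,"claw": -1}]}}

```text
clock: 22.25
tool_pos: [0.6521, 0.2523, 0.0923]
eef_rot: [0.637, 0.771, 0.0, 0.0]
contact_force: [0.4, 0.1, -1.0]
opening: 0.683
finger_force: 25.0
```

Emit:
{"op": "drive_tool", "data": {"targets": [{"tx": 0,"ty": 0,"tz": -0.03,"wx": 0,"wy": 0,"wz": 0,"claw": -1},{"tx": 0,"ty": 0,"tz": 0,"wx": 0,"wy": 0,"wz": 0,"claw": -1},{"tx": 0,"ty": 0,"tz": 0,"wx": 0,"wy": 0,"wz": 0,"claw": -1},{"tx": 0,"ty": 0,"tz": 0,"wx": 0,"wy": 0,"wz": 0,"claw": -1},{"tx": 0,"ty": 0,"tz": 0,"wx": 0,"wy": 0,"wz": 0,"claw": -1},{"tx": 0,"ty": 0,"tz": 0,"wx": 0,"wy": 0,"wz": 0,"claw": -1},{"tx": 0,"ty": 0,"tz": 0,"wx": 0,"wy": 0,"wz": 0,"claw": -1},{"tx": 0,"ty": 0,"tz": 0,"wx": 0,"wy": 0,"wz": 0,"claw": -1}]}}

```text
clock: 23.05
tool_pos: [0.6521, 0.2523, 0.0914]
eef_rot: [0.637, 0.771, 0.0, 0.0]
contact_force: [-0.9, -0.6, -1.8]
opening: 0.686
finger_force: 25.0
```

Emit:
{"op": "drive_tool", "data": {"targets": [{"tx": 0,"ty": 0,"tz": -0.03,"wx": 0,"wy": 0,"wz": 0,"claw": -1},{"tx": 0,"ty": 0,"tz": 0,"wx": 0,"wy": 0,"wz": 0,"claw": -1},{"tx": 0,"ty": 0,"tz": 0,"wx": 0,"wy": 0,"wz": 0,"claw": -1},{"tx": 0,"ty": 0,"tz": 0,"wx": 0,"wy": 0,"wz": 0,"claw": -1},{"tx": 0,"ty": 0,"tz": 0,"wx": 0,"wy": 0,"wz": 0,"claw": -1},{"tx": 0,"ty": 0,"tz": 0,"wx": 0,"wy": 0,"wz": 0,"claw": -1},{"tx": 0,"ty": 0,"tz": 0,"wx": 0,"wy": 0,"wz": 0,"claw": -1},{"tx": 0,"ty": 0,"tz": 0,"wx": 0,"wy": 0,"wz": 0,"claw": -1}]}}

```text
clock: 23.85
tool_pos: [0.6521, 0.2523, 0.0912]
eef_rot: [0.637, 0.771, 0.0, 0.0]
contact_force: [-2.6, -0.1, 5.5]
opening: 0.685
finger_force: 25.0
```

Emit:
{"op": "drive_tool", "data": {"targets": [{"tx": 0,"ty": 0,"tz": -0.03,"wx": 0,"wy": 0,"wz": 0,"claw": -1},{"tx": 0,"ty": 0,"tz": 0,"wx": 0,"wy": 0,"wz": 0,"claw": -1},{"tx": 0,"ty": 0,"tz": 0,"wx": 0,"wy": 0,"wz": 0,"claw": -1},{"tx": 0,"ty": 0,"tz": 0,"wx": 0,"wy": 0,"wz": 0,"claw": -1},{"tx": 0,"ty": 0,"tz": 0,"wx": 0,"wy": 0,"wz": 0,"claw": -1},{"tx": 0,"ty": 0,"tz": 0,"wx": 0,"wy": 0,"wz": 0,"claw": -1},{"tx": 0,"ty": 0,"tz": 0,"wx": 0,"wy": 0,"wz": 0,"claw": -1},{"tx": 0,"ty": 0,"tz": 0,"wx": 0,"wy": 0,"wz": 0,"claw": -1}]}}

```text
clock: 24.65
tool_pos: [0.6522, 0.2523, 0.0911]
eef_rot: [0.637, 0.771, 0.0, 0.0]
contact_force: [-3.3, -1.4, 10.0]
opening: 0.683
finger_force: 25.0
```

Emit:
{"op": "drive_tool", "data": {"targets": [{"tx": 0,"ty": 0,"tz": 0.03,"wx": 0,"wy": 0,"wz": 0,"claw": -1},{"tx": 0,"ty": 0,"tz": 0,"wx": 0,"wy": 0,"wz": 0,"claw": 0.45},{"tx": 0,"ty": 0,"tz": 0,"wx": 0,"wy": 0,"wz": 0,"claw": 0.6},{"tx": 0,"ty": 0,"tz": 0,"wx": 0,"wy": 0,"wz": 0,"claw": 1},{"tx": 0,"ty": 0,"tz": 0,"wx": 0,"wy": 0,"wz": 0,"claw": 1},{"tx": 0,"ty": 0,"tz": 0.3,"wx": 0,"wy": 0,"wz": 0,"claw": 1},{"tx": 0,"ty": 0,"tz": 0.7,"wx": 0,"wy": 0,"wz": 0,"claw": 1},{"tx": 0,"ty": 0,"tz": 1,"wx": 0,"wy": 0,"wz": 0,"claw": 1}]}}

```text
clock: 25.45
tool_pos: [0.651, 0.2519, 0.1501]
eef_rot: [0.637, 0.771, -0.001, -0.001]
contact_force: [0.1, -0.3, 0.4]
opening: 1.0
finger_force: 0.0
```

Emit:
{"op": "drive_tool", "data": {"targets": [{"tx": 0,"ty": 0,"tz": 1,"wx": 0,"wy": 0,"wz": 0,"claw": 1},{"tx": 0,"ty": 0,"tz": 1,"wx": 0,"wy": 0,"wz": -0.09,"claw": 1},{"tx": 0,"ty": 0,"tz": 0,"wx": 0,"wy": 0,"wz": -0.09,"claw": 1},{"tx": 0,"ty": 0,"tz": 0,"wx": 0,"wy": 0,"wz": 0,"claw": 1},{"tx": 0,"ty": 0,"tz": 0,"wx": 0,"wy": 0,"wz": 0,"claw": 1},{"tx": 0,"ty": 0,"tz": 0,"wx": 0,"wy": 0,"wz": 0,"claw": 1},{"tx": 0,"ty": 0,"tz": 0,"wx": 0,"wy": 0,"wz": 0,"claw": 1},{"tx": 0,"ty": 0,"tz": 0,"wx": 0,"wy": 0,"wz": 0,"claw": 1}]}}

```text
clock: 26.25
tool_pos: [0.6519, 0.2521, 0.2099]
eef_rot: [0.706, 0.708, -0.0, -0.0]
contact_force: [0.3, -0.4, 0.6]
opening: 0.998
finger_force: 0.0
```

```bash
python3 w.py w9.png; cat > rim.py <<'E'
from p import *
from scipy.optimize import least_squares
def rim(c=(.652,.2525),z=.153):
    c=np.array(c)
    R=sel(200,450,80,300,z-.007,z+.007);d=np.hypot(*(R[:,:2]-c).T);R=R[(d<.034)&(d>.025)]
    f=least_squares(lambda p:np.hypot(*(R[:,:2]-p).T)-.0298,c,loss='soft_l1',f_scale=.001);print('rim',len(R),f.x.round(4),np.median(abs(f.fun)).round(4),'z',np.median(R[:,2]))
    print('plane',np.linalg.lstsq(np.c_[R[:,:2]-c,np.ones(len(R))],R[:,2],rcond=None)[0].round(4))
E
python3 - <<'E'
from rim import *
rim()
F=sel(220,430,80,300,.105,.12);c=np.array([.652,.2525]);F=F[np.hypot(*(F[:,:2]-c).T)<.024]
print('floor',len(F),np.linalg.lstsq(np.c_[F[:,:2]-c,np.ones(len(F))],F[:,2],rcond=None)[0].round(4))
E
```

```text
t 26.25 tcp [0.6519 0.2521 0.2099] yaw_y 0.14 z [-8.e-04 -3.e-04 -1.e+00] F [ 0.3 -0.4  0.6] op 0.0878 ff 0.0 q [-0.47  0.79  0.07  1.32 -0.06  1.03 -0.39]
[[1.0, -0.002, 0.0, 0.652], [0.002, 0.952, 0.305, 0.332], [-0.001, -0.305, 0.952, 0.386], [0.0, 0.0, 0.0, 1.0]]
rim 1086 [0.6529 0.2529] 0.0007 z 0.15185833380877917
plane [-0.0043  0.0131  0.1512]
floor 1955 [-0.0039  0.0019  0.1095]
```

View pics/w9.png

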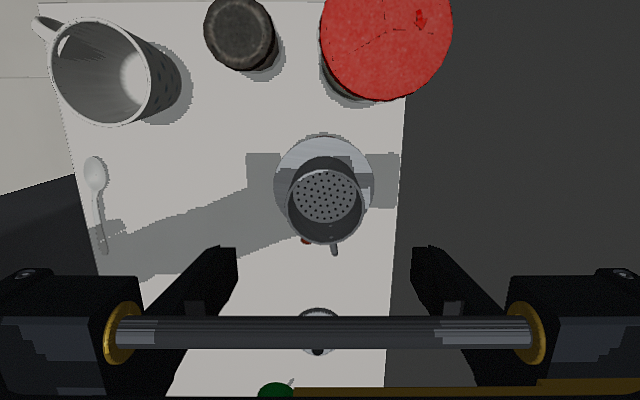

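The chamber is seated: rim z 0.152, floor 0.110, rim centre at pixel (326,205). Next is the press.

Emit:
{"op": "drive_tool", "data": {"targets": [{"tx": 0,"ty": -0.5,"tz": 0,"wx": 0,"wy": 0,"wz": 0,"claw": 1},{"tx": 0,"ty": -1,"tz": 0,"wx": 0,"wy": 0,"wz": 0,"claw": 1},{"tx": 0,"ty": -1,"tz": 0,"wx": 0,"wy": 0,"wz": 0,"claw": 1},{"tx": 0,"ty": -1,"tz": 0,"wx": 0,"wy": 0,"wz": 0,"claw": 1},{"tx": 0,"ty": -1,"tz": 0,"wx": 0,"wy": 0,"wz": 0,"claw": 1},{"tx": 0,"ty": -1,"tz": 0,"wx": 0,"wy": 0,"wz": 0,"claw": 1},{"tx": 0,"ty": -1,"tz": 0,"wx": 0,"wy": 0,"wz": 0,"claw": 1},{"tx": 0,"ty": -1,"tz": 0,"wx": 0,"wy": 0,"wz": 0,"claw": 1}]}}

```text
clock: 27.1
tool_pos: [0.6517, 0.0244, 0.2106]
eef_rot: [0.707, 0.707, -0.0, 0.0]
contact_force: [0.2, 0.5, -0.1]
opening: 1.001
finger_force: 0.0
```

Emit:
{"op": "drive_tool", "data": {"targets": [{"tx": 0,"ty": -1,"tz": 0,"wx": 0,"wy": 0,"wz": 0,"claw": 1},{"tx": 0,"ty": -1,"tz": 0,"wx": 0,"wy": 0,"wz": 0,"claw": 1},{"tx": 0,"ty": -1,"tz": 0,"wx": 0,"wy": 0,"wz": 0,"claw": 1},{"tx": 0,"ty": -1,"tz": 0,"wx": 0,"wy": 0,"wz": 0,"claw": 1},{"tx": 0,"ty": -1,"tz": 0,"wx": 0,"wy": 0,"wz": 0,"claw": 1},{"tx": 0,"ty": -0.5,"tz": 0,"wx": 0,"wy": 0,"wz": 0,"claw": 1},{"tx": 0,"ty": 0,"tz": 0,"wx": 0,"wy": 0,"wz": 0,"claw": 1},{"tx": 0,"ty": 0,"tz": 0,"wx": 0,"wy": 0,"wz": 0,"claw": 1}]}}

```text
clock: 27.9
tool_pos: [0.652, -0.1363, 0.2104]
eef_rot: [0.706, 0.708, 0.001, -0.001]
contact_force: [-0.2, 0.3, -0.4]
opening: 1.001
finger_force: 0.0
```

```bash
python3 w.py w10.png; python3 - <<'E'
from p import *
P=sel(0,640,0,400,.038,.066); d=np.hypot(P[:,0]-.646,P[:,1]+.215);K=P[d<.016];print('knob',len(K),K.min(0),K.max(0),K.mean(0))
T=K[K[:,2]>.053];print(len(T),T.mean(0), circ(T[:,:2],.007) if len(T)>5 else '')
P=sel(0,640,0,400,.001,.008); d=np.hypot(P[:,0]-.646,P[:,1]+.215);K=P[(d<.027)&(P[:,2]>.0025)];print('disc',len(K),K.min(0),K.max(0))
import m
for n in('scene','side'):
    P=m.C[n].reshape(-1,3);Q=P[(P[:,0]>.56)&(P[:,0]<.9)&(P[:,1]<-.23)&(P[:,1]>-.5)&(P[:,2]>.1)];print(n,Q.min(0),Q.max(0))
E
```

```text
t 27.9 tcp [ 0.652  -0.1363  0.2104] yaw_y 0.16 z [-0.      0.0017 -1.    ] F [-0.2  0.3 -0.4] op 0.0881 ff 0.0 q [ 0.13  0.74  0.02  1.43 -0.02  0.97  0.16]
[[1.0, -0.002, -0.001, 0.652], [0.002, 0.953, 0.304, -0.057], [-0.0, -0.304, 0.953, 0.387], [0.0, 0.0, 0.0, 1.0]]
knob 181 [ 0.63811982 -0.22299436  0.04390691] [ 0.65201889 -0.20732167  0.05850633] [ 0.64534148 -0.21303041  0.05427042]
139 [ 0.64527638 -0.21418627  0.05612143] (array([ 0.6453, -0.2151]), 0.0013)
disc 785 [ 0.62109461 -0.23715183  0.00251054] [ 0.66866053 -0.19044404  0.00754722]
scene [ 0.59837623 -0.49997869  0.10002548] [ 0.78857969 -0.23001143  0.65670872]
side [ 0.59830907 -0.49998851  0.10001782] [ 0.783801   -0.2300118   0.64532171]
```

View pics/w10.png

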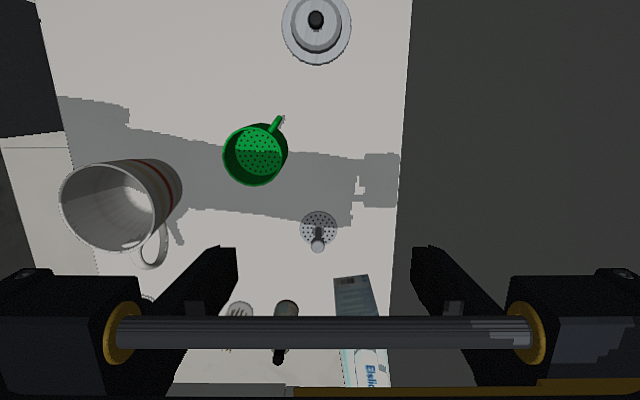

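The press knob is at (318,245), world (0.645,-0.215). The carton at (355,320) is close behind it, so I'll get its extents for clearance.

```bash
python3 - <<'E'
import m,numpy as np
for n in('scene','side'):
    P=m.C[n].reshape(-1,3);Q=P[(P[:,0]>.56)&(P[:,0]<.79)&(P[:,1]<-.225)&(P[:,1]>-.42)&(P[:,2]<.24)]
    for a in(.02,.05,.08,.1,.12,.15,.18):
        B=Q[(Q[:,2]>a)&(Q[:,2]<a+.02)]
        if len(B)>5: print(n,a,len(B),np.percentile(B,2,axis=0).round(3),np.percentile(B,98,axis=0).round(3))
E
```

```text
scene 0.02 469 [ 0.584 -0.416  0.02 ] [ 0.784 -0.231  0.04 ]
scene 0.05 569 [ 0.586 -0.415  0.05 ] [ 0.784 -0.231  0.07 ]
scene 0.08 662 [ 0.594 -0.415  0.08 ] [ 0.784 -0.232  0.1  ]
scene 0.1 706 [ 0.666 -0.413  0.1  ] [ 0.785 -0.232  0.119]
scene 0.12 990 [ 0.669 -0.413  0.121] [ 0.784 -0.232  0.139]
scene 0.15 488 [ 0.776 -0.415  0.15 ] [ 0.784 -0.23   0.17 ]
scene 0.18 515 [ 0.775 -0.415  0.18 ] [ 0.784 -0.229  0.2  ]
side 0.02 729 [ 0.584 -0.415  0.021] [ 0.782 -0.239  0.04 ]
side 0.05 873 [ 0.586 -0.415  0.05 ] [ 0.782 -0.234  0.069]
side 0.08 813 [ 0.596 -0.415  0.08 ] [ 0.782 -0.235  0.1  ]
side 0.1 831 [ 0.667 -0.415  0.1  ] [ 0.782 -0.234  0.12 ]
side 0.12 1456 [ 0.67  -0.412  0.121] [ 0.782 -0.241  0.139]
side 0.15 552 [ 0.779 -0.417  0.15 ] [ 0.782 -0.229  0.17 ]
side 0.18 592 [ 0.779 -0.417  0.181] [ 0.782 -0.23   0.199]
```

```bash
python3 - <<'E'
import m,numpy as np
for n in('scene','side'):
    P=m.C[n].reshape(-1,3);Q=P[(P[:,0]>.56)&(P[:,0]<.765)&(P[:,1]<-.225)&(P[:,1]>-.42)&(P[:,2]<.24)]
    for a in(.05,.08,.1,.12,.13,.14):
        B=Q[(Q[:,2]>a)&(Q[:,2]<a+.02)]
        if len(B)>5: print(n,a,len(B),B.min(0).round(3),np.percentile(B,2,axis=0).round(3),np.percentile(B,98,axis=0).round(3),B[B[:,1].argmax()].round(3))
E
```

```text
scene 0.05 339 [ 0.582 -0.368  0.05 ] [ 0.584 -0.368  0.051] [ 0.711 -0.293  0.07 ] [ 0.643 -0.225  0.052]
scene 0.08 284 [ 0.59  -0.369  0.08 ] [ 0.593 -0.369  0.08 ] [ 0.711 -0.294  0.099] [ 0.669 -0.291  0.087]
scene 0.1 248 [ 0.598 -0.37   0.1  ] [ 0.665 -0.369  0.1  ] [ 0.712 -0.293  0.12 ] [ 0.669 -0.29   0.111]
scene 0.12 491 [ 0.662 -0.37   0.12 ] [ 0.668 -0.367  0.121] [ 0.714 -0.292  0.138] [ 0.696 -0.288  0.133]
scene 0.13 280 [ 0.666 -0.365  0.13 ] [ 0.677 -0.364  0.13 ] [ 0.714 -0.291  0.139] [ 0.696 -0.288  0.133]
side 0.05 431 [ 0.583 -0.367  0.05 ] [ 0.585 -0.366  0.05 ] [ 0.72  -0.292  0.069] [ 0.644 -0.226  0.057]
side 0.08 345 [ 0.592 -0.368  0.08 ] [ 0.595 -0.367  0.08 ] [ 0.721 -0.291  0.099] [ 0.688 -0.285  0.092]
side 0.1 346 [ 0.598 -0.369  0.1  ] [ 0.601 -0.367  0.1  ] [ 0.721 -0.292  0.12 ] [ 0.667 -0.289  0.111]
side 0.12 942 [ 0.666 -0.367  0.12 ] [ 0.669 -0.365  0.121] [ 0.72  -0.289  0.139] [ 0.711 -0.284  0.128]
side 0.13 654 [ 0.67  -0.366  0.13 ] [ 0.677 -0.362  0.13 ] [ 0.715 -0.289  0.14 ] [ 0.699 -0.285  0.135]
side 0.14 26 [ 0.702 -0.356  0.14 ] [ 0.703 -0.355  0.14 ] [ 0.717 -0.311  0.142] [ 0.712 -0.311  0.14 ]
```

Emit:
{"op": "drive_tool", "data": {"targets": [{"tx": -0.08,"ty": -0.87,"tz": 0,"wx": 0,"wy": 0,"wz": 0,"claw": 0},{"tx": -0.08,"ty": -0.87,"tz": 0,"wx": 0,"wy": 0,"wz": 0,"claw": 0},{"tx": -0.07,"ty": -0.88,"tz": -0.5,"wx": 0,"wy": 0,"wz": 0,"claw": 0},{"tx": 0,"ty": 0,"tz": -1,"wx": 0,"wy": 0,"wz": 0,"claw": 0},{"tx": 0,"ty": 0,"tz": -1,"wx": 0,"wy": 0,"wz": 0,"claw": 0},{"tx": 0,"ty": 0,"tz": -1,"wx": 0,"wy": 0,"wz": 0,"claw": 0},{"tx": 0,"ty": 0,"tz": -0.5,"wx": 0,"wy": 0,"wz": 0,"claw": 0},{"tx": 0,"ty": 0,"tz": 0,"wx": 0,"wy": 0,"wz": 0,"claw": 0}]}}

```text
clock: 28.75
tool_pos: [0.644, -0.2138, 0.0883]
eef_rot: [0.706, 0.709, -0.001, -0.002]
contact_force: [0.2, -0.1, 0.9]
opening: 0.501
finger_force: 0.0
```

Emit:
{"op": "drive_tool", "data": {"targets": [{"tx": 0,"ty": 0,"tz": 0,"wx": 0,"wy": 0,"wz": 0,"claw": 0},{"tx": 0,"ty": 0,"tz": 0,"wx": 0,"wy": 0,"wz": 0,"claw": 0},{"tx": 0,"ty": 0,"tz": 0,"wx": 0,"wy": 0,"wz": 0,"claw": 0},{"tx": 0,"ty": 0,"tz": 0,"wx": 0,"wy": 0,"wz": 0,"claw": 0},{"tx": 0,"ty": 0,"tz": 0,"wx": 0,"wy": 0,"wz": 0,"claw": 0},{"tx": 0,"ty": 0,"tz": 0,"wx": 0,"wy": 0,"wz": 0,"claw": 0},{"tx": 0,"ty": 0,"tz": 0,"wx": 0,"wy": 0,"wz": 0,"claw": 0},{"tx": 0,"ty": 0,"tz": 0,"wx": 0,"wy": 0,"wz": 0,"claw": 0}]}}

```text
clock: 29.55
tool_pos: [0.6452, -0.2163, 0.0905]
eef_rot: [0.706, 0.708, 0.0, -0.0]
contact_force: [-0.3, -0.4, -0.1]
opening: 0.499
finger_force: 0.0
```

```bash
python3 w.py w11.png; python3 - <<'E'
from p import *
P=sel(0,640,0,400,.03,.066); d=np.hypot(P[:,0]-.646,P[:,1]+.215);K=P[d<.014];print('knob',len(K),K.min(0),K.max(0),K.mean(0))
T=K[K[:,2]>.053];print(len(T),T.mean(0),T.min(0),T.max(0))
E
```

```text
t 29.55 tcp [ 0.6452 -0.2163  0.0905] yaw_y 0.11 z [ 0.e+00  1.e-04 -1.e+00] F [-0.3 -0.4 -0.1] op 0.0439 ff 0.0 q [ 0.25  0.9   0.01  1.48 -0.01  0.76  0.27]
[[1.0, -0.001, -0.0, 0.646], [0.002, 0.952, 0.305, -0.136], [-0.0, -0.305, 0.952, 0.267], [0.0, 0.0, 0.0, 1.0]]
knob 459 [ 0.63800332 -0.22288102  0.0302525 ] [ 0.65317627 -0.20735174  0.05771887] [ 0.64549456 -0.2135097   0.05429638]
372 [ 0.64550054 -0.21449224  0.05588899] [ 0.63818275 -0.22288102  0.05306835] [ 0.6529724  -0.20747714  0.05771887]
```

Emit:
{"op": "drive_tool", "data": {"targets": [{"tx": 0.01,"ty": 0.04,"tz": -0.8,"wx": 0,"wy": 0,"wz": 0,"claw": 0},{"tx": 0,"ty": 0,"tz": -0.8,"wx": 0,"wy": 0,"wz": 0,"claw": 0},{"tx": 0,"ty": 0,"tz": -0.5,"wx": 0,"wy": 0,"wz": 0,"claw": 0},{"tx": 0,"ty": 0,"tz": -0.3,"wx": 0,"wy": 0,"wz": 0,"claw": 0},{"tx": 0,"ty": 0,"tz": -0.1,"wx": 0,"wy": 0,"wz": 0,"claw": 0},{"tx": 0,"ty": 0,"tz": 0,"wx": 0,"wy": 0,"wz": 0,"claw": 0},{"tx": 0,"ty": 0,"tz": 0,"wx": 0,"wy": 0,"wz": 0,"claw": -0.4},{"tx": 0,"ty": 0,"tz": 0,"wx": 0,"wy": 0,"wz": 0,"claw": -1}]}}

```text
clock: 30.4
tool_pos: [0.6462, -0.2153, 0.0165]
eef_rot: [0.706, 0.708, 0.0, 0.001]
contact_force: [0.1, 0.2, -0.1]
opening: 0.341
finger_force: 0.0
```

Emit:
{"op": "drive_tool", "data": {"targets": [{"tx": 0,"ty": 0,"tz": 0,"wx": 0,"wy": 0,"wz": 0,"claw": -1},{"tx": 0,"ty": 0,"tz": 0,"wx": 0,"wy": 0,"wz": 0,"claw": -1},{"tx": 0,"ty": 0,"tz": 0,"wx": 0,"wy": 0,"wz": 0,"claw": -1},{"tx": 0,"ty": 0,"tz": 0,"wx": 0,"wy": 0,"wz": 0,"claw": -1},{"tx": 0,"ty": 0,"tz": 0,"wx": 0,"wy": 0,"wz": 0,"claw": -1},{"tx": 0,"ty": 0,"tz": 0,"wx": 0,"wy": 0,"wz": 0,"claw": -1},{"tx": 0,"ty": 0,"tz": 0,"wx": 0,"wy": 0,"wz": 0,"claw": -1},{"tx": 0,"ty": 0,"tz": 0,"wx": 0,"wy": 0,"wz": 0,"claw": -1}], "force": 25}}

```text
clock: 31.2
tool_pos: [0.6454, -0.2152, 0.0158]
eef_rot: [0.706, 0.708, -0.0, 0.0]
contact_force: [-2.4, -0.4, 4.7]
opening: 0.166
finger_force: 25.0
```

Emit:
{"op": "drive_tool", "data": {"targets": [{"tx": 0,"ty": 0,"tz": 0.2,"wx": 0,"wy": 0,"wz": 0,"claw": -1},{"tx": 0,"ty": 0,"tz": 0.6,"wx": 0,"wy": 0,"wz": 0,"claw": -1},{"tx": 0,"ty": 0,"tz": 1,"wx": 0,"wy": 0,"wz": 0,"claw": -1},{"tx": 0,"ty": 0,"tz": 1,"wx": 0,"wy": 0,"wz": 0,"claw": -1},{"tx": 0,"ty": 0,"tz": 1,"wx": 0,"wy": 0,"wz": 0,"claw": -1},{"tx": 0,"ty": 0.2,"tz": 1,"wx": 0,"wy": 0,"wz": 0,"claw": -1},{"tx": 0,"ty": 0.4,"tz": 1,"wx": 0,"wy": 0,"wz": 0,"claw": -1},{"tx": 0,"ty": 0.7,"tz": 0.4,"wx": 0,"wy": 0,"wz": 0,"claw": -1}]}}

```text
clock: 32.0
tool_pos: [0.6472, -0.1784, 0.2063]
eef_rot: [0.707, 0.707, 0.001, 0.004]
contact_force: [0.4, -0.5, -0.6]
opening: 0.161
finger_force: 25.0
```

Emit:
{"op": "drive_tool", "data": {"targets": [{"tx": 0,"ty": 1,"tz": 0,"wx": 0,"wy": 0,"wz": 0,"claw": -1},{"tx": 0,"ty": 1,"tz": 0,"wx": 0,"wy": 0,"wz": 0,"claw": -1},{"tx": 0,"ty": 1,"tz": 0,"wx": 0,"wy": 0,"wz": 0,"claw": -1},{"tx": 0,"ty": 1,"tz": 0,"wx": 0,"wy": 0,"wz": 0,"claw": -1},{"tx": 0,"ty": 1,"tz": 0,"wx": 0,"wy": 0,"wz": 0,"claw": -1},{"tx": 0,"ty": 1,"tz": 0,"wx": 0,"wy": 0,"wz": 0,"claw": -1},{"tx": 0.1,"ty": 1,"tz": 0,"wx": 0,"wy": 0,"wz": 0,"claw": -1},{"tx": 0.1,"ty": 1,"tz": 0,"wx": 0,"wy": 0,"wz": 0,"claw": -1}]}}

```text
clock: 32.8
tool_pos: [0.6517, 0.0653, 0.2028]
eef_rot: [0.706, 0.708, 0.001, 0.0]
contact_force: [-0.0, -0.6, -1.2]
opening: 0.161
finger_force: 25.0
```

Emit:
{"op": "drive_tool", "data": {"targets": [{"tx": 0,"ty": 1,"tz": 0,"wx": 0,"wy": 0,"wz": 0,"claw": -1},{"tx": 0,"ty": 1,"tz": 0,"wx": 0,"wy": 0,"wz": 0,"claw": -1},{"tx": 0,"ty": 1,"tz": 0,"wx": 0,"wy": 0,"wz": 0,"claw": -1},{"tx": 0,"ty": 0.8,"tz": 0,"wx": 0,"wy": 0,"wz": 0,"claw": -1},{"tx": 0,"ty": 0.5,"tz": 0,"wx": 0,"wy": 0,"wz": 0,"claw": -1},{"tx": 0,"ty": 0.3,"tz": 0,"wx": 0,"wy": 0,"wz": 0,"claw": -1},{"tx": 0,"ty": 0,"tz": 0,"wx": 0,"wy": 0,"wz": 0,"claw": -1},{"tx": 0,"ty": 0,"tz": 0,"wx": 0,"wy": 0,"wz": 0,"claw": -1}]}}

```text
clock: 33.6
tool_pos: [0.6518, 0.2001, 0.2017]
eef_rot: [0.707, 0.707, -0.0, 0.001]
contact_force: [0.1, -0.1, -0.8]
opening: 0.166
finger_force: 25.0
```

```bash
python3 w.py w12.png
```

```text
t 33.6 tcp [0.6518 0.2001 0.2017] yaw_y 0.02 z [ 4.0e-04 -1.5e-03 -1.0e+00] F [ 0.1 -0.1 -0.8] op 0.0146 ff 25.0 q [-0.4   0.78  0.07  1.39 -0.06  0.98 -0.32]
```

View pics/w12.png

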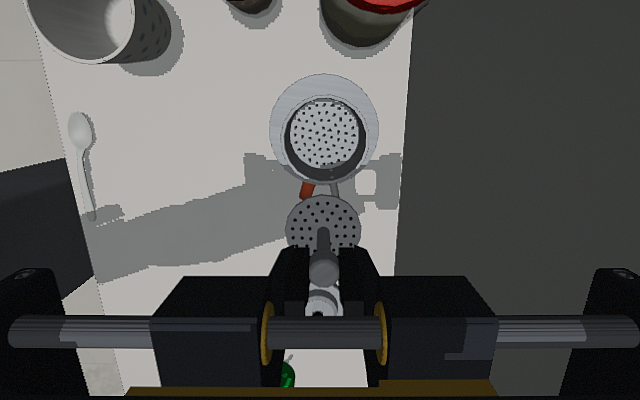

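The press hangs in the grip with its disc at (323,225). The chamber's mouth is at (324,140), unobstructed. I'll measure both.

```bash
python3 - <<'E'
from rim import *
rim()
D=W[:,:,2];P=sel(280,366,192,262,.165,.205);P=P[np.hypot(P[:,0]-.652,P[:,1]-.2)<.03];z=np.median(P[:,2]);print('disc z',z,P.min(0),P.max(0))
print('plane',np.linalg.lstsq(np.c_[P[:,:2]-[.652,.2],np.ones(len(P))],P[:,2],rcond=None)[0].round(4))
Q=[]
for u in range(290,358,3):
    v=np.where(abs(D[190:262,u]-z)<.01)[0]
    if len(v):Q.append(px(u,190+v.min()-.5,z)[:2])
Q=np.array(Q);print(circ(Q),circ(Q,.0245))
E
```

```text
[[1.0, 0.0, -0.0, 0.652], [-0.0, 0.952, 0.307, 0.28], [0.0, -0.307, 0.952, 0.378], [0.0, 0.0, 0.0, 1.0]]
rim 1199 [0.6529 0.2526] 0.0008 z 0.1520541952302179
plane [-0.0059  0.0194  0.1516]
disc z 0.1892642005026734 [0.6275886  0.18195624 0.18593214] [0.67569324 0.22425031 0.2047781 ]
plane [-0.0071 -0.0208  0.1896]
(array([0.6519, 0.2012, 0.0236]), 0.0002) (array([0.6519, 0.2002]), 0.0002)
```

Emit:
{"op": "drive_tool", "data": {"targets": [{"tx": 0.02,"ty": 0.3,"tz": 0,"wx": 0,"wy": 0,"wz": 0,"claw": -1},{"tx": 0,"ty": 0.5,"tz": 0,"wx": 0,"wy": 0,"wz": 0,"claw": -1},{"tx": 0,"ty": 0.5,"tz": 0,"wx": 0,"wy": 0,"wz": 0,"claw": -1},{"tx": 0,"ty": 0.3,"tz": 0,"wx": 0,"wy": 0,"wz": 0,"claw": -1},{"tx": 0,"ty": 0.14,"tz": 0,"wx": 0,"wy": 0,"wz": 0,"claw": -1},{"tx": 0,"ty": 0,"tz": 0,"wx": 0,"wy": 0,"wz": 0,"claw": -1},{"tx": 0,"ty": 0,"tz": 0,"wx": 0,"wy": 0,"wz": 0,"claw": -1},{"tx": 0,"ty": 0,"tz": 0,"wx": 0,"wy": 0,"wz": 0,"claw": -1}]}}

```text
clock: 34.45
tool_pos: [0.6523, 0.253, 0.2015]
eef_rot: [0.707, 0.707, -0.0, 0.0]
contact_force: [-0.2, 0.3, -0.3]
opening: 0.163
finger_force: 25.0
```

Emit:
{"op": "drive_tool", "data": {"targets": [{"tx": 0,"ty": 0,"tz": -0.2,"wx": 0,"wy": 0,"wz": 0,"claw": -1},{"tx": 0,"ty": 0,"tz": -0.4,"wx": 0,"wy": 0,"wz": 0,"claw": -1},{"tx": 0,"ty": 0,"tz": -0.5,"wx": 0,"wy": 0,"wz": 0,"claw": -1},{"tx": 0,"ty": 0,"tz": -0.5,"wx": 0,"wy": 0,"wz": 0,"claw": -1},{"tx": 0,"ty": 0,"tz": -0.3,"wx": 0,"wy": 0,"wz": 0,"claw": -1},{"tx": 0,"ty": 0,"tz": -0.2,"wx": 0,"wy": 0,"wz": 0,"claw": -1},{"tx": 0,"ty": 0,"tz": -0.1,"wx": 0,"wy": 0,"wz": 0,"claw": -1},{"tx": 0,"ty": 0,"tz": 0,"wx": 0,"wy": 0,"wz": 0,"claw": -1}]}}

```text
clock: 35.25
tool_pos: [0.6521, 0.2541, 0.1353]
eef_rot: [0.706, 0.708, -0.0, -0.0]
contact_force: [-0.2, 0.5, -0.4]
opening: 0.164
finger_force: 25.0
```

Emit:
{"op": "drive_tool", "data": {"targets": [{"tx": 0,"ty": 0,"tz": -0.1,"wx": 0,"wy": 0,"wz": 0,"claw": -1},{"tx": 0,"ty": 0,"tz": -0.05,"wx": 0,"wy": 0,"wz": 0,"claw": -1},{"tx": 0,"ty": 0,"tz": 0,"wx": 0,"wy": 0,"wz": 0,"claw": -1},{"tx": 0,"ty": 0,"tz": 0,"wx": 0,"wy": 0,"wz": 0,"claw": -1},{"tx": 0,"ty": 0,"tz": 0,"wx": 0,"wy": 0,"wz": 0,"claw": -1},{"tx": 0,"ty": 0,"tz": 0,"wx": 0,"wy": 0,"wz": 0,"claw": -1},{"tx": 0,"ty": 0,"tz": 0,"wx": 0,"wy": 0,"wz": 0,"claw": -1},{"tx": 0,"ty": 0,"tz": 0,"wx": 0,"wy": 0,"wz": 0,"claw": -1}]}}

```text
clock: 36.05
tool_pos: [0.6521, 0.2541, 0.131]
eef_rot: [0.706, 0.708, 0.0, 0.0]
contact_force: [0.0, -0.7, -1.8]
opening: 0.165
finger_force: 25.0
```

Emit:
{"op": "drive_tool", "data": {"targets": [{"tx": 0,"ty": -0.04,"tz": -0.05,"wx": 0,"wy": 0,"wz": 0,"claw": -1},{"tx": 0,"ty": 0,"tz": -0.05,"wx": 0,"wy": 0,"wz": 0,"claw": -1},{"tx": 0,"ty": 0,"tz": -0.03,"wx": 0,"wy": 0,"wz": 0,"claw": -1},{"tx": 0,"ty": 0,"tz": 0,"wx": 0,"wy": 0,"wz": 0,"claw": -1},{"tx": 0,"ty": 0,"tz": 0,"wx": 0,"wy": 0,"wz": 0,"claw": -1},{"tx": 0,"ty": 0,"tz": 0,"wx": 0,"wy": 0,"wz": 0,"claw": -1},{"tx": 0,"ty": 0,"tz": 0,"wx": 0,"wy": 0,"wz": 0,"claw": -1},{"tx": 0,"ty": 0,"tz": 0,"wx": 0,"wy": 0,"wz": 0,"claw": -1}]}}

```text
clock: 36.85
tool_pos: [0.6521, 0.2529, 0.1272]
eef_rot: [0.706, 0.708, 0.0, 0.0]
contact_force: [0.2, -0.2, -0.1]
opening: 0.165
finger_force: 25.0
```

Emit:
{"op": "drive_tool", "data": {"targets": [{"tx": 0,"ty": 0,"tz": -0.03,"wx": 0,"wy": 0,"wz": 0,"claw": -1},{"tx": 0,"ty": 0,"tz": 0,"wx": 0,"wy": 0,"wz": 0,"claw": -1},{"tx": 0,"ty": 0,"tz": 0,"wx": 0,"wy": 0,"wz": 0,"claw": -1},{"tx": 0,"ty": 0,"tz": 0,"wx": 0,"wy": 0,"wz": 0,"claw": -1},{"tx": 0,"ty": 0,"tz": 0,"wx": 0,"wy": 0,"wz": 0,"claw": -1},{"tx": 0,"ty": 0,"tz": 0,"wx": 0,"wy": 0,"wz": 0,"claw": -1},{"tx": 0,"ty": 0,"tz": 0,"wx": 0,"wy": 0,"wz": 0,"claw": -1},{"tx": 0,"ty": 0,"tz": 0,"wx": 0,"wy": 0,"wz": 0,"claw": -1}]}}

```text
clock: 37.65
tool_pos: [0.6521, 0.2529, 0.1262]
eef_rot: [0.706, 0.708, 0.0, 0.0]
contact_force: [0.1, -0.0, -0.0]
opening: 0.163
finger_force: 25.0
```

Emit:
{"op": "drive_tool", "data": {"targets": [{"tx": 0,"ty": 0,"tz": -0.03,"wx": 0,"wy": 0,"wz": 0,"claw": -1},{"tx": 0,"ty": 0,"tz": 0,"wx": 0,"wy": 0,"wz": 0,"claw": -1},{"tx": 0,"ty": 0,"tz": 0,"wx": 0,"wy": 0,"wz": 0,"claw": -1},{"tx": 0,"ty": 0,"tz": 0,"wx": 0,"wy": 0,"wz": 0,"claw": -1},{"tx": 0,"ty": 0,"tz": 0,"wx": 0,"wy": 0,"wz": 0,"claw": -1},{"tx": 0,"ty": 0,"tz": 0,"wx": 0,"wy": 0,"wz": 0,"claw": -1},{"tx": 0,"ty": 0,"tz": 0,"wx": 0,"wy": 0,"wz": 0,"claw": -1},{"tx": 0,"ty": 0,"tz": 0,"wx": 0,"wy": 0,"wz": 0,"claw": -1}]}}

```text
clock: 38.45
tool_pos: [0.6523, 0.253, 0.1257]
eef_rot: [0.706, 0.708, 0.0, 0.0]
contact_force: [-1.5, -0.3, 5.7]
opening: 0.166
finger_force: 25.0
```

Emit:
{"op": "drive_tool", "data": {"targets": [{"tx": 0,"ty": 0,"tz": -0.03,"wx": 0,"wy": 0,"wz": 0,"claw": -1},{"tx": 0,"ty": 0,"tz": 0,"wx": 0,"wy": 0,"wz": 0,"claw": -1},{"tx": 0,"ty": 0,"tz": 0,"wx": 0,"wy": 0,"wz": 0,"claw": -1},{"tx": 0,"ty": 0,"tz": 0,"wx": 0,"wy": 0,"wz": 0,"claw": -1},{"tx": 0,"ty": 0,"tz": 0,"wx": 0,"wy": 0,"wz": 0,"claw": -1},{"tx": 0,"ty": 0,"tz": 0,"wx": 0,"wy": 0,"wz": 0,"claw": -1},{"tx": 0,"ty": 0,"tz": 0,"wx": 0,"wy": 0,"wz": 0,"claw": -1},{"tx": 0,"ty": 0,"tz": 0,"wx": 0,"wy": 0,"wz": 0,"claw": -1}]}}

```text
clock: 39.25
tool_pos: [0.6525, 0.2531, 0.1256]
eef_rot: [0.706, 0.708, 0.001, 0.0]
contact_force: [-2.8, -0.6, 9.4]
opening: 0.168
finger_force: 25.1
```

Emit:
{"op": "drive_tool", "data": {"targets": [{"tx": 0,"ty": 0,"tz": 0.03,"wx": 0,"wy": 0,"wz": 0,"claw": -1},{"tx": 0,"ty": 0,"tz": 0,"wx": 0,"wy": 0,"wz": 0,"claw": -0.5},{"tx": 0,"ty": 0,"tz": 0,"wx": 0,"wy": 0,"wz": 0,"claw": -0.2},{"tx": 0,"ty": 0,"tz": 0,"wx": 0,"wy": 0,"wz": 0,"claw": 0},{"tx": 0,"ty": 0,"tz": 0,"wx": 0,"wy": 0,"wz": 0,"claw": 0},{"tx": 0,"ty": 0,"tz": 0.3,"wx": 0,"wy": 0,"wz": 0,"claw": 0},{"tx": 0,"ty": 0,"tz": 0.7,"wx": 0,"wy": 0,"wz": 0,"claw": 0},{"tx": 0,"ty": 0,"tz": 1,"wx": 0,"wy": 0,"wz": 0,"claw": 0}]}}

```text
clock: 40.05
tool_pos: [0.651, 0.2525, 0.1849]
eef_rot: [0.706, 0.708, -0.002, -0.001]
contact_force: [0.0, -0.4, -0.1]
opening: 0.497
finger_force: 0.0
```

Emit:
{"op": "drive_tool", "data": {"targets": [{"tx": 0,"ty": -0.3,"tz": 1,"wx": 0,"wy": 0,"wz": 0,"claw": 0},{"tx": 0,"ty": -0.6,"tz": 0,"wx": 0,"wy": 0,"wz": 0,"claw": 0},{"tx": 0,"ty": -0.6,"tz": 0,"wx": 0,"wy": 0,"wz": 0,"claw": 0},{"tx": 0,"ty": 0,"tz": 0,"wx": 0,"wy": 0,"wz": 0,"claw": 0},{"tx": 0,"ty": 0,"tz": 0,"wx": 0,"wy": 0,"wz": 0,"claw": 0},{"tx": 0,"ty": 0,"tz": 0,"wx": 0,"wy": 0,"wz": 0,"claw": 0},{"tx": 0,"ty": 0,"tz": 0,"wx": 0,"wy": 0,"wz": 0,"claw": 0},{"tx": 0,"ty": 0,"tz": 0,"wx": 0,"wy": 0,"wz": 0,"claw": 0}]}}

```text
clock: 40.85
tool_pos: [0.6518, 0.2088, 0.2148]
eef_rot: [0.706, 0.708, -0.0, -0.0]
contact_force: [-0.7, 0.1, 0.0]
opening: 0.501
finger_force: 0.0
```

```bash
python3 w.py w13.png; python3 - <<'E'
from rim import *
rim()
P=sel(200,450,0,250,.155,.18);print('knob',len(P),P.min(0),P.max(0),circ(P[P[:,2]>.163][:,:2],.007))
P=sel(200,450,0,250,.105,.125);P=P[np.hypot(P[:,0]-.6525,P[:,1]-.2527)<.024];print('pdisc',np.linalg.lstsq(np.c_[P[:,:2]-[.6525,.2527],np.ones(len(P))],P[:,2],rcond=None)[0].round(4))
E
```

```text
t 40.85 tcp [0.6518 0.2088 0.2148] yaw_y 0.18 z [-6.e-04  3.e-04 -1.e+00] F [-0.7  0.1  0. ] op 0.0441 ff 0.0 q [-0.41  0.77  0.07  1.36 -0.06  1.01 -0.33]
[[1.0, -0.003, -0.0, 0.652], [0.003, 0.952, 0.305, 0.289], [-0.001, -0.305, 0.952, 0.391], [0.0, 0.0, 0.0, 1.0]]
rim 1046 [0.6528 0.2526] 0.0008 z 0.1520639523969346
plane [-0.0061  0.0233  0.1516]
knob 2909 [0.64515674 0.24552465 0.15503998] [0.72282606 0.34886555 0.16839411] (array([0.6889, 0.338 ]), 0.0082)
pdisc [-0.0098 -0.0011  0.1134]
```

View pics/w13.png

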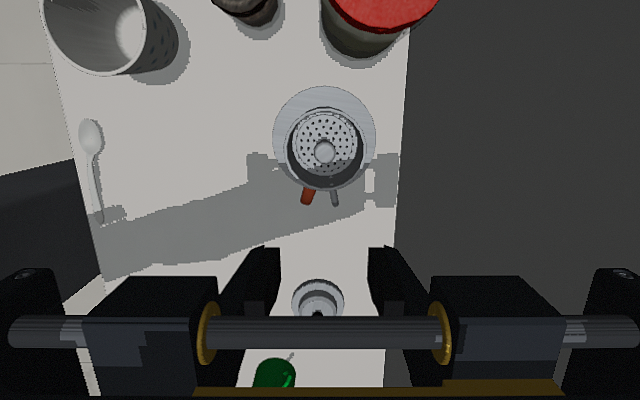

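The press lies flat on the floor: disc top 0.113, knob upright at pixel (324,150). Now the lid. My picture budget is spent, so from here I go by depth numbers only.

Emit:
{"op": "drive_tool", "data": {"targets": [{"tx": -0.04,"ty": -0.6,"tz": 0,"wx": 0,"wy": 0,"wz": 0,"claw": 0},{"tx": -0.04,"ty": -1,"tz": 0,"wx": 0,"wy": 0,"wz": 0,"claw": 0},{"tx": -0.04,"ty": -1,"tz": 0,"wx": 0,"wy": 0,"wz": 0,"claw": 0},{"tx": -0.04,"ty": -1,"tz": 0,"wx": 0,"wy": 0,"wz": 0,"claw": 0},{"tx": -0.04,"ty": -1,"tz": -0.4,"wx": 0,"wy": 0,"wz": 0,"claw": 0},{"tx": -0.04,"ty": -1,"tz": -0.8,"wx": 0,"wy": 0,"wz": 0,"claw": 0},{"tx": 0,"ty": -0.6,"tz": -0.8,"wx": 0,"wy": 0,"wz": 0,"claw": 0},{"tx": 0,"ty": -0.2,"tz": -0.5,"wx": 0,"wy": 0,"wz": 0,"claw": 0}]}}

```text
clock: 41.7
tool_pos: [0.6434, 0.01, 0.1389]
eef_rot: [0.708, 0.706, -0.002, 0.0]
contact_force: [-0.5, 0.9, -0.1]
opening: 0.505
finger_force: 0.0
```

Emit:
{"op": "drive_tool", "data": {"targets": [{"tx": 0,"ty": 0,"tz": 0,"wx": 0,"wy": 0,"wz": 0,"claw": 0},{"tx": 0,"ty": 0,"tz": 0,"wx": 0,"wy": 0,"wz": 0,"claw": 0},{"tx": 0,"ty": 0,"tz": 0,"wx": 0,"wy": 0,"wz": 0,"claw": 0},{"tx": 0,"ty": 0,"tz": 0,"wx": 0,"wy": 0,"wz": 0,"claw": 0},{"tx": 0,"ty": 0,"tz": 0,"wx": 0,"wy": 0,"wz": 0,"claw": 0},{"tx": 0,"ty": 0,"tz": 0,"wx": 0,"wy": 0,"wz": 0,"claw": 0},{"tx": 0,"ty": 0,"tz": 0,"wx": 0,"wy": 0,"wz": 0,"claw": 0},{"tx": 0,"ty": 0,"tz": 0,"wx": 0,"wy": 0,"wz": 0,"claw": 0}]}}

```text
clock: 42.5
tool_pos: [0.6449, 0.016, 0.1404]
eef_rot: [0.706, 0.708, 0.0, 0.0]
contact_force: [-0.3, 0.4, 0.3]
opening: 0.501
finger_force: 0.0
```

```bash
python3 w.py w14.png; python3 - <<'E'
from p import *
c=np.array([.6445,.017])
P=sel(0,640,0,250,.002,.06);P=P[np.hypot(*(P[:,:2]-c).T)<.042]
K=P[(P[:,2]>.034)&(np.hypot(*(P[:,:2]-c).T)<.014)];print('knob',len(K),K.min(0),K.max(0),np.median(K,axis=0))
T=K[K[:,2]>.0425];print('top',len(T),T.min(0),T.max(0))
E=P[P[:,2]<.02];print('edge',len(E),E.min(0),E.max(0))
E
```

```text
t 42.5 tcp [0.6449 0.016  0.1404] yaw_y 0.12 z [ 2.e-04  0.e+00 -1.e+00] F [-0.3  0.4  0.3] op 0.0441 ff 0.0 q [-0.12  0.79  0.04  1.57 -0.04  0.78 -0.06]
[[1.0, -0.002, -0.001, 0.645], [0.002, 0.952, 0.305, 0.096], [0.0, -0.305, 0.952, 0.316], [0.0, 0.0, 0.0, 1.0]]
knob 267 [0.63670987 0.00929459 0.03423245] [0.65113446 0.02445439 0.04621928] [0.64399106 0.01819313 0.04371605]
top 215 [0.63689653 0.0093626  0.04251318] [0.65106821 0.02433946 0.04621928]
edge 2034 [ 0.60736151 -0.0189418   0.00230991] [0.68042056 0.05365999 0.01996694]
```

Emit:
{"op": "drive_tool", "data": {"targets": [{"tx": -0.03,"ty": 0.035,"tz": -0.5,"wx": 0,"wy": 0,"wz": 0,"claw": 0},{"tx": 0,"ty": 0,"tz": -1,"wx": 0,"wy": 0,"wz": 0,"claw": 0},{"tx": 0,"ty": 0,"tz": -1,"wx": 0,"wy": 0,"wz": 0,"claw": 0},{"tx": 0,"ty": 0,"tz": -1,"wx": 0,"wy": 0,"wz": 0,"claw": 0},{"tx": 0,"ty": 0,"tz": -0.6,"wx": 0,"wy": 0,"wz": 0,"claw": 0},{"tx": 0,"ty": 0,"tz": -0.2,"wx": 0,"wy": 0,"wz": 0,"claw": 0},{"tx": 0,"ty": 0,"tz": -0.1,"wx": 0,"wy": 0,"wz": 0,"claw": 0},{"tx": 0,"ty": 0,"tz": 0,"wx": 0,"wy": 0,"wz": 0,"claw": 0}]}}

```text
clock: 43.35
tool_pos: [0.6445, 0.017, 0.0088]
eef_rot: [0.706, 0.708, 0.0, 0.0]
contact_force: [-0.2, 0.5, -0.2]
opening: 0.497
finger_force: 0.0
```

Emit:
{"op": "drive_tool", "data": {"targets": [{"tx": 0,"ty": 0,"tz": -0.1,"wx": 0,"wy": 0,"wz": 0,"claw": 0},{"tx": 0,"ty": 0,"tz": 0,"wx": 0,"wy": 0,"wz": 0,"claw": -0.3},{"tx": 0,"ty": 0,"tz": 0,"wx": 0,"wy": 0,"wz": 0,"claw": -1},{"tx": 0,"ty": 0,"tz": 0,"wx": 0,"wy": 0,"wz": 0,"claw": -1},{"tx": 0,"ty": 0,"tz": 0,"wx": 0,"wy": 0,"wz": 0,"claw": -1},{"tx": 0,"ty": 0,"tz": 0,"wx": 0,"wy": 0,"wz": 0,"claw": -1},{"tx": 0,"ty": 0,"tz": 0,"wx": 0,"wy": 0,"wz": 0,"claw": -1},{"tx": 0,"ty": 0,"tz": 0,"wx": 0,"wy": 0,"wz": 0,"claw": -1}], "force": 30}}

```text
clock: 44.15
tool_pos: [0.6441, 0.0169, 0.0055]
eef_rot: [0.706, 0.708, 0.0, 0.0]
contact_force: [-0.4, -1.4, 2.7]
opening: 0.158
finger_force: 30.0
```

Emit:
{"op": "drive_tool", "data": {"targets": [{"tx": 0,"ty": 0,"tz": 0.2,"wx": 0,"wy": 0,"wz": 0,"claw": -1},{"tx": 0,"ty": 0,"tz": 0.6,"wx": 0,"wy": 0,"wz": 0,"claw": -1},{"tx": 0,"ty": 0,"tz": 1,"wx": 0,"wy": 0,"wz": 0,"claw": -1},{"tx": 0,"ty": 0,"tz": 1,"wx": 0,"wy": 0,"wz": 0,"claw": -1},{"tx": 0,"ty": 0,"tz": 1,"wx": 0,"wy": 0,"wz": 0,"claw": -1},{"tx": 0,"ty": 0,"tz": 1,"wx": 0,"wy": 0,"wz": 0,"claw": -1},{"tx": 0,"ty": 0,"tz": 1,"wx": 0,"wy": 0,"wz": 0,"claw": -1},{"tx": 0.04,"ty": 0.3,"tz": 0.6,"wx": 0,"wy": 0,"wz": 0,"claw": -1}]}}

```text
clock: 44.95
tool_pos: [0.6462, 0.0239, 0.2015]
eef_rot: [0.707, 0.707, 0.001, 0.002]
contact_force: [1.0, -0.1, -1.2]
opening: 0.16
finger_force: 30.0
```

Emit:
{"op": "drive_tool", "data": {"targets": [{"tx": 0.04,"ty": 0.6,"tz": 0.2,"wx": 0,"wy": 0,"wz": 0,"claw": -1},{"tx": 0.04,"ty": 1,"tz": 0,"wx": 0,"wy": 0,"wz": 0,"claw": -1},{"tx": 0.04,"ty": 1,"tz": 0,"wx": 0,"wy": 0,"wz": 0,"claw": -1},{"tx": 0.04,"ty": 1,"tz": 0,"wx": 0,"wy": 0,"wz": 0,"claw": -1},{"tx": 0.04,"ty": 0.8,"tz": 0,"wx": 0,"wy": 0,"wz": 0,"claw": -1},{"tx": 0.04,"ty": 0.5,"tz": 0,"wx": 0,"wy": 0,"wz": 0,"claw": -1},{"tx": 0,"ty": 0.3,"tz": 0,"wx": 0,"wy": 0,"wz": 0,"claw": -1},{"tx": 0,"ty": 0,"tz": 0,"wx": 0,"wy": 0,"wz": 0,"claw": -1}]}}

```text
clock: 45.75
tool_pos: [0.6519, 0.1834, 0.203]
eef_rot: [0.706, 0.708, -0.0, -0.0]
contact_force: [0.6, 0.2, -0.9]
opening: 0.158
finger_force: 30.0
```

Emit:
{"op": "drive_tool", "data": {"targets": [{"tx": 0,"ty": 0,"tz": 0,"wx": 0,"wy": 0,"wz": 0,"claw": -1},{"tx": 0,"ty": 0,"tz": 0,"wx": 0,"wy": 0,"wz": 0,"claw": -1},{"tx": 0,"ty": 0,"tz": 0,"wx": 0,"wy": 0,"wz": 0,"claw": -1},{"tx": 0,"ty": 0,"tz": 0,"wx": 0,"wy": 0,"wz": 0,"claw": -1},{"tx": 0,"ty": 0,"tz": 0,"wx": 0,"wy": 0,"wz": 0,"claw": -1},{"tx": 0,"ty": 0,"tz": 0,"wx": 0,"wy": 0,"wz": 0,"claw": -1},{"tx": 0,"ty": 0,"tz": 0,"wx": 0,"wy": 0,"wz": 0,"claw": -1},{"tx": 0,"ty": 0,"tz": 0,"wx": 0,"wy": 0,"wz": 0,"claw": -1}]}}

```text
clock: 46.55
tool_pos: [0.6524, 0.182, 0.2033]
eef_rot: [0.706, 0.708, 0.0, 0.0]
contact_force: [-0.3, -0.5, -1.2]
opening: 0.155
finger_force: 30.0
```

```bash
python3 w.py w15.png; python3 - <<'E'
from rim import *
rim()
st=r.get_state()['tool_pos'];D=W[:,:,2]
P=sel(200,450,120,260,.18,.25);P=P[np.hypot(*(P[:,:2]-st[:2]).T)<.041];print(np.percentile(P[:,2],[1,5,20,50]).round(4))
z=np.percentile(P[:,2],5);Q=[]
for u in range(250,400,3):
    v=np.where((D[100:262,u]>.185)&(D[100:262,u]<.21))[0]
    if len(v):
        p=W[100+v.min(),u]; Q.append([*px(u,100+v.min()-.5,.205)[:2],p[2]])
Q=np.array(Q);print(len(Q),np.median(Q[:,2]));
for zz in [np.median(Q[:,2])]:
    d=circ(Q[:,:2]);print(d)
E
```

```text
t 46.55 tcp [0.6524 0.182  0.2033] yaw_y 0.12 z [ 1.e-04  0.e+00 -1.e+00] F [-0.3 -0.5 -1.2] op 0.0137 ff 30.0 q [-0.37  0.77  0.07  1.4  -0.06  0.97 -0.29]
[[1.0, -0.002, -0.0, 0.653], [0.002, 0.952, 0.305, 0.262], [-0.0, -0.305, 0.952, 0.379], [0.0, 0.0, 0.0, 1.0]]
rim 962 [0.6529 0.2527] 0.0008 z 0.15197365776240834
plane [-0.0047  0.0021  0.1515]
[0.2    0.2067 0.2083 0.2145]
42 0.19962076593686479
(array([0.6528, 0.1842, 0.0359]), 0.0001)
```

Emit:
{"op": "drive_tool", "data": {"targets": [{"tx": 0,"ty": 0.3,"tz": 0,"wx": 0,"wy": 0,"wz": 0,"claw": -1},{"tx": 0,"ty": 0.6,"tz": 0,"wx": 0,"wy": 0,"wz": 0,"claw": -1},{"tx": 0,"ty": 0.6,"tz": 0,"wx": 0,"wy": 0,"wz": 0,"claw": -1},{"tx": 0,"ty": 0.5,"tz": 0,"wx": 0,"wy": 0,"wz": 0,"claw": -1},{"tx": 0,"ty": 0.34,"tz": 0,"wx": 0,"wy": 0,"wz": 0,"claw": -1},{"tx": 0,"ty": 0,"tz": 0,"wx": 0,"wy": 0,"wz": 0,"claw": -1},{"tx": 0,"ty": 0,"tz": 0,"wx": 0,"wy": 0,"wz": 0,"claw": -1},{"tx": 0,"ty": 0,"tz": 0,"wx": 0,"wy": 0,"wz": 0,"claw": -1}]}}

```text
clock: 47.4
tool_pos: [0.6527, 0.2507, 0.2033]
eef_rot: [0.707, 0.707, -0.0, 0.001]
contact_force: [-0.4, -0.8, -0.2]
opening: 0.159
finger_force: 30.0
```

Emit:
{"op": "drive_tool", "data": {"targets": [{"tx": 0,"ty": 0,"tz": -0.2,"wx": 0,"wy": 0,"wz": 0,"claw": -1},{"tx": 0,"ty": 0,"tz": -0.4,"wx": 0,"wy": 0,"wz": 0,"claw": -1},{"tx": 0,"ty": 0,"tz": -0.3,"wx": 0,"wy": 0,"wz": 0,"claw": -1},{"tx": 0,"ty": 0,"tz": -0.2,"wx": 0,"wy": 0,"wz": 0,"claw": -1},{"tx": 0,"ty": 0,"tz": -0.1,"wx": 0,"wy": 0,"wz": 0,"claw": -1},{"tx": 0,"ty": 0,"tz": 0,"wx": 0,"wy": 0,"wz": 0,"claw": -1},{"tx": 0,"ty": 0,"tz": 0,"wx": 0,"wy": 0,"wz": 0,"claw": -1},{"tx": 0,"ty": 0,"tz": 0,"wx": 0,"wy": 0,"wz": 0,"claw": -1}]}}

```text
clock: 48.2
tool_pos: [0.6527, 0.2523, 0.1678]
eef_rot: [0.706, 0.708, 0.0, 0.0]
contact_force: [-1.2, -0.5, -0.5]
opening: 0.16
finger_force: 30.0
```

Lid's lower edge is at about 0.162; 0.1495 TCP is the seated height.

Emit:
{"op": "drive_tool", "data": {"targets": [{"tx": 0,"ty": 0,"tz": -0.1,"wx": 0,"wy": 0,"wz": 0,"claw": -1},{"tx": 0,"ty": 0,"tz": -0.1,"wx": 0,"wy": 0,"wz": 0,"claw": -1},{"tx": 0,"ty": 0,"tz": -0.1,"wx": 0,"wy": 0,"wz": 0,"claw": -1},{"tx": 0,"ty": 0,"tz": -0.05,"wx": 0,"wy": 0,"wz": 0,"claw": -1},{"tx": 0,"ty": 0,"tz": 0,"wx": 0,"wy": 0,"wz": 0,"claw": -1},{"tx": 0,"ty": 0,"tz": 0,"wx": 0,"wy": 0,"wz": 0,"claw": -1},{"tx": 0,"ty": 0,"tz": 0,"wx": 0,"wy": 0,"wz": 0,"claw": -1},{"tx": 0,"ty": 0,"tz": 0,"wx": 0,"wy": 0,"wz": 0,"claw": -1}]}}

```text
clock: 49.0
tool_pos: [0.6525, 0.2522, 0.1569]
eef_rot: [0.706, 0.708, 0.0, 0.0]
contact_force: [-0.2, 0.2, -1.2]
opening: 0.16
finger_force: 30.0
```

Emit:
{"op": "drive_tool", "data": {"targets": [{"tx": 0,"ty": 0,"tz": -0.05,"wx": 0,"wy": 0,"wz": 0,"claw": -1},{"tx": 0,"ty": 0,"tz": -0.05,"wx": 0,"wy": 0,"wz": 0,"claw": -1},{"tx": 0,"ty": 0,"tz": 0,"wx": 0,"wy": 0,"wz": 0,"claw": -1},{"tx": 0,"ty": 0,"tz": 0,"wx": 0,"wy": 0,"wz": 0,"claw": -1},{"tx": 0,"ty": 0,"tz": 0,"wx": 0,"wy": 0,"wz": 0,"claw": -1},{"tx": 0,"ty": 0,"tz": 0,"wx": 0,"wy": 0,"wz": 0,"claw": -1},{"tx": 0,"ty": 0,"tz": 0,"wx": 0,"wy": 0,"wz": 0,"claw": -1},{"tx": 0,"ty": 0,"tz": 0,"wx": 0,"wy": 0,"wz": 0,"claw": -1}]}}

```text
clock: 49.8
tool_pos: [0.6524, 0.2521, 0.1538]
eef_rot: [0.706, 0.708, 0.0, 0.0]
contact_force: [-0.4, 0.4, -0.3]
opening: 0.158
finger_force: 30.0
```

Emit:
{"op": "drive_tool", "data": {"targets": [{"tx": 0,"ty": 0,"tz": -0.05,"wx": 0,"wy": 0,"wz": 0,"claw": -1},{"tx": 0,"ty": 0,"tz": -0.05,"wx": 0,"wy": 0,"wz": 0,"claw": -1},{"tx": 0,"ty": 0,"tz": 0,"wx": 0,"wy": 0,"wz": 0,"claw": -1},{"tx": 0,"ty": 0,"tz": 0,"wx": 0,"wy": 0,"wz": 0,"claw": -1},{"tx": 0,"ty": 0,"tz": 0,"wx": 0,"wy": 0,"wz": 0,"claw": -1},{"tx": 0,"ty": 0,"tz": 0,"wx": 0,"wy": 0,"wz": 0,"claw": -1},{"tx": 0,"ty": 0,"tz": 0,"wx": 0,"wy": 0,"wz": 0,"claw": -1},{"tx": 0,"ty": 0,"tz": 0,"wx": 0,"wy": 0,"wz": 0,"claw": -1}]}}

```text
clock: 50.6
tool_pos: [0.6524, 0.2522, 0.1508]
eef_rot: [0.706, 0.708, 0.0, 0.0]
contact_force: [0.4, -0.2, 0.0]
opening: 0.16
finger_force: 30.0
```

Emit:
{"op": "drive_tool", "data": {"targets": [{"tx": 0,"ty": 0,"tz": -0.03,"wx": 0,"wy": 0,"wz": 0,"claw": -1},{"tx": 0,"ty": 0,"tz": 0,"wx": 0,"wy": 0,"wz": 0,"claw": -1},{"tx": 0,"ty": 0,"tz": 0,"wx": 0,"wy": 0,"wz": 0,"claw": -1},{"tx": 0,"ty": 0,"tz": 0,"wx": 0,"wy": 0,"wz": 0,"claw": -1},{"tx": 0,"ty": 0,"tz": 0,"wx": 0,"wy": 0,"wz": 0,"claw": -1},{"tx": 0,"ty": 0,"tz": 0,"wx": 0,"wy": 0,"wz": 0,"claw": -1},{"tx": 0,"ty": 0,"tz": 0,"wx": 0,"wy": 0,"wz": 0,"claw": -1},{"tx": 0,"ty": 0,"tz": 0,"wx": 0,"wy": 0,"wz": 0,"claw": -1}]}}

```text
clock: 51.4
tool_pos: [0.6525, 0.2522, 0.15]
eef_rot: [0.706, 0.708, 0.0, 0.0]
contact_force: [0.2, 0.1, 1.9]
opening: 0.16
finger_force: 30.0
```

Emit:
{"op": "drive_tool", "data": {"targets": [{"tx": 0,"ty": 0,"tz": -0.03,"wx": 0,"wy": 0,"wz": 0,"claw": -1},{"tx": 0,"ty": 0,"tz": 0,"wx": 0,"wy": 0,"wz": 0,"claw": -1},{"tx": 0,"ty": 0,"tz": 0,"wx": 0,"wy": 0,"wz": 0,"claw": -1},{"tx": 0,"ty": 0,"tz": 0,"wx": 0,"wy": 0,"wz": 0,"claw": -1},{"tx": 0,"ty": 0,"tz": 0,"wx": 0,"wy": 0,"wz": 0,"claw": -1},{"tx": 0,"ty": 0,"tz": 0,"wx": 0,"wy": 0,"wz": 0,"claw": -1},{"tx": 0,"ty": 0,"tz": 0,"wx": 0,"wy": 0,"wz": 0,"claw": -1},{"tx": 0,"ty": 0,"tz": 0,"wx": 0,"wy": 0,"wz": 0,"claw": -1}]}}

```text
clock: 52.2
tool_pos: [0.6528, 0.2524, 0.1498]
eef_rot: [0.706, 0.708, 0.001, 0.0]
contact_force: [-0.1, -0.3, 5.5]
opening: 0.163
finger_force: 30.1
```

Contact is at the expected height. I'll release, rise clear and verify.

Emit:
{"op": "drive_tool", "data": {"targets": [{"tx": 0,"ty": 0,"tz": 0.02,"wx": 0,"wy": 0,"wz": 0,"claw": -1},{"tx": 0,"ty": 0,"tz": 0,"wx": 0,"wy": 0,"wz": 0,"claw": -0.5},{"tx": 0,"ty": 0,"tz": 0,"wx": 0,"wy": 0,"wz": 0,"claw": -0.2},{"tx": 0,"ty": 0,"tz": 0,"wx": 0,"wy": 0,"wz": 0,"claw": 0},{"tx": 0,"ty": 0,"tz": 0,"wx": 0,"wy": 0,"wz": 0,"claw": 0},{"tx": 0,"ty": 0,"tz": 0.3,"wx": 0,"wy": 0,"wz": 0,"claw": 0},{"tx": 0,"ty": 0,"tz": 0.7,"wx": 0,"wy": 0,"wz": 0,"claw": 0},{"tx": 0,"ty": 0,"tz": 1,"wx": 0,"wy": 0,"wz": 0,"claw": 0}]}}

```text
clock: 53.0
tool_pos: [0.6513, 0.2517, 0.2092]
eef_rot: [0.706, 0.708, -0.002, -0.001]
contact_force: [0.4, 0.0, 0.3]
opening: 0.495
finger_force: 0.0
```

Emit:
{"op": "drive_tool", "data": {"targets": [{"tx": 0,"ty": 0,"tz": 1,"wx": 0,"wy": 0,"wz": 0,"claw": 0},{"tx": 0,"ty": -0.5,"tz": 0.5,"wx": 0,"wy": 0,"wz": 0,"claw": 0},{"tx": 0,"ty": -1,"tz": 0,"wx": 0,"wy": 0,"wz": 0,"claw": 0},{"tx": 0,"ty": -1,"tz": 0,"wx": 0,"wy": 0,"wz": 0,"claw": 0},{"tx": 0,"ty": -0.5,"tz": 0,"wx": 0,"wy": 0,"wz": 0,"claw": 0},{"tx": 0,"ty": 0,"tz": 0,"wx": 0,"wy": 0,"wz": 0,"claw": 0},{"tx": 0,"ty": 0,"tz": 0,"wx": 0,"wy": 0,"wz": 0,"claw": 0},{"tx": 0,"ty": 0,"tz": 0,"wx": 0,"wy": 0,"wz": 0,"claw": 0}]}}

```text
clock: 53.8
tool_pos: [0.652, 0.1647, 0.2543]
eef_rot: [0.705, 0.709, 0.0, -0.001]
contact_force: [-0.0, -0.0, -0.6]
opening: 0.501
finger_force: 0.0
```

```bash
python3 w.py w16.png; python3 - <<'E'
from p import *
c=np.array([.6525,.2527])
P=sel(0,640,0,260,.06,.21);d=np.hypot(*(P[:,:2]-c).T)
K=P[(d<.012)&(P[:,2]>.175)];print('knob',len(K),K.min(0).round(4),K.max(0).round(4))
L=P[(d<.042)&(P[:,2]>.149)&(P[:,2]<.157)];print('ledge',len(L),L.min(0).round(4),L.max(0).round(4))
if len(L)>20: print(np.linalg.lstsq(np.c_[L[:,:2]-c,np.ones(len(L))],L[:,2],rcond=None)[0].round(4))
D=P[(d<.052)&(P[:,2]>.087)&(P[:,2]<.098)];print('disc',len(D),D.min(0).round(4),D.max(0).round(4))
if len(D)>20: print(np.linalg.lstsq(np.c_[D[:,:2]-c,np.ones(len(D))],D[:,2],rcond=None)[0].round(4))
for n in('scene','side'):
    s=snap(n);Q=cloud(s).reshape(-1,3);d=np.hypot(*(Q[:,:2]-c).T)
    for a,b in((.01,.08),(.1,.14),(.145,.152),(.178,.195)):
        T=Q[(d<.06)&(Q[:,2]>a)&(Q[:,2]<b)];print(n,a,len(T),T.min(0).round(3) if len(T) else '',T.max(0).round(3) if len(T) else '')
E
```

```text
t 53.8 tcp [0.652  0.1647 0.2543] yaw_y 0.27 z [-5.0e-04  1.8e-03 -1.0e+00] F [-0.  -0.  -0.6] op 0.0441 ff 0.0 q [-0.35  0.71  0.07  1.36 -0.06  1.08 -0.26]
[[1.0, -0.004, -0.001, 0.652], [0.004, 0.953, 0.303, 0.244], [-0.001, -0.303, 0.953, 0.431], [0.0, 0.0, 0.0, 1.0]]
knob 397 [0.6434 0.2448 0.1751] [0.6602 0.2597 0.1907]
ledge 3043 [0.6164 0.215  0.1505] [0.6892 0.2888 0.157 ]
[-0.003  -0.0179  0.1552]
disc 842 [0.6045 0.2053 0.0891] [0.6995 0.3005 0.0949]
[-0.0083 -0.0029  0.0923]
scene 0.01 422 [0.609 0.196 0.01 ] [0.685 0.278 0.08 ]
scene 0.1 240 [0.619 0.2   0.1  ] [0.676 0.272 0.14 ]
scene 0.145 43 [0.615 0.21  0.145] [0.684 0.268 0.152]
scene 0.178 24 [0.644 0.239 0.178] [0.66  0.258 0.193]
side 0.01 368 [0.613 0.195 0.01 ] [0.692 0.251 0.08 ]
side 0.1 209 [0.622 0.203 0.1  ] [0.679 0.251 0.14 ]
side 0.145 29 [0.617 0.208 0.145] [0.688 0.252 0.152]
side 0.178 28 [0.632 0.246 0.178] [0.661 0.258 0.193]
```

```bash
python3 -c "
from plant import workorder
print(workorder.finish_job())"
```

```text
the job is handed in; nothing more can be done
None
```

The drip filter is together on the plain brick-red mug (plate, chamber, press, lid, in that order), each part seated to within about 2 mm of its stated height, and I handed the job in at about 54 s. My first grasp of the plate closed on nothing because the fingertips sat about 30 mm higher than stated, and the final check was by depth readings only.

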